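# Level a desk shelf through its key-driven foot and hold it there

### The job

The small shelf on the desk sags at the end with the levelling foot. Lay the spirit level lengthwise on the middle of the shelf, clear of the hole, and press it down firmly so that it beds flat, then let go of it; take the large T-key from the stand, put it down through the hole in the shelf top into the square socket of the foot and, pushing down, turn it clockwise until the bubble stands midway between the two lines. Finish still gripping the key and pressing it down in the socket with the bubble centred, so that I can tighten the foot's lock nut; leave the small key, the mug and the stapler where they are.

Things in the scene. Friction and masses are not known exactly. Their poses are not given: they have to be found in the camera images.
- shelf_mid (a point): Desk shelf, light wood, top 120 x 300 x 14 mm, top face 76 mm above the desk. A side panel carries its +y end; the levelling foot its -y end. The shelf tilts about the panel's foot line (140 mm to +y). Point: middle of the top face; y along the shelf from the foot to the panel, x across it (away from the robot), z up. Nothing else lies on the top
- shelf_hole (a point): Access hole for the key in the shelf top, round, 20 mm wide through the 14 mm board, over the foot; point: centre of the hole in the top face, 115 mm from shelf_mid towards -y. Axes as shelf_mid
- foot_socket (a point): Steel head of the levelling foot, under the hole; square socket 12.4 mm wide, 14 mm deep. Point: centre of the mouth, 54 mm above the desk, on the foot's axis; x and y square to the socket's sides. Stays at its height and turns about z. Clockwise seen from above raises that end of the shelf: 10 mm a turn. Turns stiffly, stays where left
- level_mid (a point): Spirit level, plain aluminium bar 160 x 28 x 44 mm, black ends, 0.3 kg; the lower 30 mm is a solid bar (grasp it there, across its 28 mm, at the middle), above it a cut-out with the see-through vial. Lies on the desk in front of the shelf, right side up. Point: its centre, 22 mm above its underside; x along its length, z up
- bubble (a joint): Bubble in the level's vial (12 mm long, pale; two black lines 16 mm apart on the vial): m from the middle, positive towards the level's +x end, stops at 0.016. It floats to the higher end: 1.5 mm for each mrad of tilt, settles in about 1 s. With the level lying along the shelf, turning the foot 1 rad shifts it 9.4 mm. Between the lines: within 0.002 of 0
- key_bar (a point): Large T-key, standing in the stand: square steel shank 10 mm wide, black cross bar 80 x 15 x 20 mm on top, 0.13 kg. Point: centre of the bar, 112 mm above the tip of the shank; x along the bar (80 mm), y across it (15 mm, grasp here), z up along the shank. The shank's sides are square to the bar
- key_tip (a point): Tip of the large key: centre of the lower end of its shank, 112 mm below the centre of its bar; it stands 8 mm above the desk in the stand. The last 4 mm taper to 6.5 mm square
- small_key_bar (a point): Small T-key beside the large one in the stand (either hole): 6 mm shank, bar 50 x 11 x 13 mm, centre of the bar (the point) 68 mm above its tip. Too thin for the foot. Leave it
- key_stand: Wooden block 50 x 100 x 46 mm on the desk, fixed, with two 12 mm square holes 38 mm deep, 25 mm either side of its middle along its y; origin: centre of its underside. The bars of the keys lie along its x
- mug: Coffee mug, 82 mm wide, 94 mm high, right of the shelf; origin: centre of its underside. Leave it
- stapler: Black stapler 146 x 36 x 46 mm, right of the shelf; origin: centre of its underside. Leave it

How it is judged:
On the way, in this order (a step that is already met when the one before it is completed fails the run):
1. the spirit level lies lengthwise on the middle of the shelf and is pressed down on it with more than 6 N (angle between the x axis of level_mid and the y axis of shelf_mid, either way round below 0.12 rad and angle between level_mid's own z axis and vertical below 0.06 rad and z of level_mid in the frame of shelf_mid between 0.018 and 0.026 m and x of level_mid in the frame of shelf_mid between -0.045 and 0.045 m and y of level_mid in the frame of shelf_mid between -0.025 and 0.055 m and contact force between level and shelf above 6 N), for 0.2 s.
2. the level is let go and the large key stands in the foot's socket, pressed down (angle between the x axis of level_mid and the y axis of shelf_mid, either way round below 0.12 rad and angle between level_mid's own z axis and vertical below 0.06 rad and z of level_mid in the frame of shelf_mid between 0.018 and 0.026 m and x of level_mid in the frame of shelf_mid between -0.045 and 0.045 m and y of level_mid in the frame of shelf_mid between -0.025 and 0.055 m and z of key_tip in the frame of foot_socket below -0.009 m and horizontal distance between key_tip and foot_socket below 0.005 m and angle between key_bar's own z axis and vertical below 0.12 rad and contact force between key and foot above 3 N and contact force between the fingers and level below 0.1 N), for 0.2 s.
3. with the key pressed down the bubble is brought between the lines (angle between the x axis of level_mid and the y axis of shelf_mid, either way round below 0.12 rad and angle between level_mid's own z axis and vertical below 0.06 rad and z of level_mid in the frame of shelf_mid between 0.018 and 0.026 m and x of level_mid in the frame of shelf_mid between -0.045 and 0.045 m and y of level_mid in the frame of shelf_mid between -0.025 and 0.055 m and z of key_tip in the frame of foot_socket below -0.009 m and horizontal distance between key_tip and foot_socket below 0.005 m and angle between key_bar's own z axis and vertical below 0.12 rad and contact force between key and foot above 3 N and value of joint bubble between -0.002 and 0.002 m), for 0.5 s.
At the end, for the whole second after the job is handed in: Level free on the shelf's middle, lengthwise to 0.12 rad (centre within 45 mm across, 25 mm towards the foot, 55 mm towards the panel), bubble within 2 mm; shelf level to 0.004 rad; large key upright, 9 mm or more down the socket, gripped and pushed down with over 3 N; small key in the stand (all of step 3 and contact force between the fingers and level below 0.1 N and contact force between level and shelf above 1 N and contact force between the fingers and key above 3 N and angle between shelf_mid's own z axis and vertical below 0.004 rad and distance of small_key_bar from where it was at the start of the episode below 0.03 m); the arm keeps its last pose, push and grip.
It fails at once if the mug, the stapler or the small key is disturbed (moved more than 30 mm) (distance of any of mug, stapler, small_key_bar from where it was at the start of the episode above 0.03 m).
It also fails if it takes over 61 s, if anything falls off the work surface, if the arm or the gripper's body presses on something with over 40 N, if the wrist force passes 120 N, or if a joint passes its speed limit or range.

### The arm

A 7-joint arm with a two-finger parallel gripper is mounted at the origin on a cart in front of the work surface, level with it; the furniture and walls round the work are solid. World frame = base frame: x ahead of the robot, y to its left, z up, the work surface at z = 0. Lengths are in m, angles in rad, forces in N, time in s.
With the tool pointing down it reaches from about 0.4 to 0.85 m from the base axis. Payload 4.5 kg.
Tool frame: the origin (TCP) lies on the centre line of the jaws, within the pads' length; the fingertips stand r.tcp_to_tips ahead of it and the grasp point (between the pads) lies 11 mm behind it (r.tcp_to_tips is the distance from the TCP to the fingertips, in m); y points along the fingers, x is the direction in which the jaws open and shut, and the axes are right-handed (so a half turn about y gives the same grasp; the last joint's range is limited). The gripper opens to 88 mm and grips with 3 to 60 N. Pads are 18 mm wide; open, the fingers measure 123 mm over their backs; the gripper's body (75 mm by 187 mm) begins 45 mm behind the grasp point.
Start: joints at [-1.307, 0.689, -0.195, 1.565, 0.157, 0.902, -0.215], TCP at [0.142, 0.609, 0.226] pointing down, gripper open.
Joint ranges: [-3.01, 3.01], [-0.46, 2.08], [-1.47, 1.51], [0.13, 2.56], [-1, 4.14], [0.04, 2.09], [-2.66, 2.66]. Speed limits (rad/s): [2.57, 2.57, 3.14, 3.14, 3.14, 3.14, 3.14].

### API

Orientations are given as a unit quaternion [x, y, z, w].
In Python, from plant import r gives the robot as it stands. The module is installed in compiled form; this text tells all that it offers.
- The arm moves only by the shell command python3 -m inch 'ROWS' [OPENING] [FORCE]. ROWS is text: rows parted by semicolons, each of 4 numbers parted by spaces: the shift along the tool's x, y, z in mm, then the turn about the tool's y in degrees. In form: x y z spin; .... A call has 1 to 10 rows; each row is the pose to reach, as a shift and turn from the pose commanded when the call began, along the tool's axes at that moment; what a row does not reach only later rows make up. A row lasts 1/10 s, in which the tool goes at most 50 mm and 8.59 degrees, less where a joint would pass 70% of its speed; a pose out of reach is approached as far as the arm can. A call with a gripper value outside its range is refused whole. OPENING is the gripper command: -1 is shut, 1 is fully open, values between are in proportion, set as the call begins (- or left out, the last holds). The fingers move at their own pace and stop on an object; FORCE is the grip in N (left out, the last holds). Time passes only in rows, so rows that repeat a pose let the fingers close. It gives the time, the measured TCP pose, the force and the opening at its end, in the units of the state.
- r.get_state(): the state, without advancing time (a new reading comes with each control period).
- r.snapshot(name): name is "scene" or "side" or "wrist"; returns a dict with "frame" (480x640x3 uint8, red, green, blue), "intrinsics" (3x3 intrinsics, pixels), "R" (3x3) and "t" (3): a world point X has camera coordinates R X + t. Camera axes: x right, y down, z forward; pixel columns grow to the right and rows downward; lengths in m; the calibration is good to about 2 mm. The wrist camera is an equidistant fisheye: a pixel r from the principal point sees the ray r / f radians off the axis. A picture is of the moment at which its call begins. There is no depth.
- r.finish_job(): hands the job in, once; it reports no verdict.
Trained networks look in the newest picture that a camera, given by its name, has taken for a name from the list of things; names that differ only in an ending like _2 or _b are one class to them, and where a whole thing is asked for, a point or a joint stands for the part that bears it (a point fixed in the world has none). Each returns a list of dicts, best first, with "p" (0 to 1); they miss things now and then, are a little off and sometimes report something else, mostly with a low value. They report only what shows in the picture. A call takes as long as a camera call.
- r.trace(camera, name): "region" (480x640 bool, what is visible of it) and "centre" ([row, column] in pixels, amid what is visible of it).
- r.tip_of(camera, name): "centre" ([row, column] in pixels: a listed point, or the origin of a listed thing).
The state is a dict: "clock": time; "q": joint angles; "qd": joint speeds; "joint_torque": joint torques, N m; "tool_pos": TCP position; "eef_rot": TCP orientation; "contact_force": force on the tool from outside, world axes, zero at the start; "moment": the same for the moment, N m; "opening": opening from 0.0 (shut) to 1.0 (fully open).
Only numpy, scipy, OpenCV 4.12 (cv2) and the standard library are available. Lean on these libraries where they do the work, as an engineer would, in place of code of your own. Each camera call takes 0.05 s, during which the arm holds its last target.

## Working session

There is one attempt and no reset: what is moved stays moved. The work goes in short steps, Python scripts to look and compute and a shell command to move; the robot and the scene stay as the last step left them, time stands still between calls to the robot, and variables do not carry over. Pictures are saved under pics/ and viewed, and the job is handed in when it is done.

```bash
mkdir -p pics; ls
cat > h.py <<'E'
import numpy as np, cv2
from plant import r
from scipy.spatial.transform import Rotation as Ro
def snap(c,name=None):
    s=r.snapshot(c)
    if name: cv2.imwrite(f'pics/{name}.png',s['frame'][:,:,::-1])
    return s
def ray(s,rc,wrist=False):
    K=s['intrinsics'];v,u=rc
    x=(u-K[0,2])/K[0,0];y=(v-K[1,2])/K[1,1]
    if wrist:
        th=np.hypot(x,y); d=np.array([x/th*np.sin(th),y/th*np.sin(th),np.cos(th)]) if th>1e-9 else np.array([0,0,1.])
    else: d=np.array([x,y,1.])
    R=np.array(s['R']);t=np.array(s['t'])
    d=R.T@d; return -R.T@t, d/np.linalg.norm(d)
def atz(s,rc,z,wrist=False):
    o,d=ray(s,rc,wrist); return o+d*(z-o[2])/d[2]
def tri(rays):
    A=np.zeros((3,3));b=np.zeros(3)
    for o,d in rays:
        P=np.eye(3)-np.outer(d,d);A+=P;b+=P@o
    X=np.linalg.solve(A,b); return X,[np.linalg.norm((np.eye(3)-np.outer(d,d))@(X-o)) for o,d in rays]
def proj(s,X,wrist=False):
    K=s['intrinsics'];c=np.array(s['R'])@X+np.array(s['t'])
    if wrist:
        rr=np.hypot(c[0],c[1]);th=np.arctan2(rr,c[2]);x,y=c[0]/rr*th,c[1]/rr*th
    else: x,y=c[0]/c[2],c[1]/c[2]
    return np.array([K[1,1]*y+K[1,2],K[0,0]*x+K[0,2]])
E
python3 - <<'E'
from h import *
np.set_printoptions(precision=4,suppress=True)
st=r.get_state();print(st, r.tcp_to_tips)
S={c:snap(c,c+'0') for c in('scene','side','wrist')}
for n in ['shelf_mid','shelf_hole','foot_socket','level_mid','key_bar','key_tip','small_key_bar','key_stand','mug','stapler']:
    rs=[]
    for c in S:
        o=r.tip_of(c,n)
        for k in o[:2]: print(n,c,round(k['p'],2),np.round(k['centre'],1))
        if o and o[0]['p']>.3: rs.append(ray(S[c],o[0]['centre'],c=='wrist'))
    if len(rs)>1: print('   tri',*tri(rs))
E
```

```text
pics
{'clock': 0.0, 'q': array([-1.3072,  0.69  , -0.1946,  1.5663,  0.1573,  0.9025, -0.2151]), 'qd': array([ 0.0006,  0.0011, -0.0015,  0.0007, -0.0014, -0.0006,  0.0005]), 'joint_torque': array([  0.0001, -52.7565,  -1.2672, -15.3434,  -0.0528,   0.0066,
         0.0002]), 'tool_pos': array([0.1422, 0.6079, 0.2251]), 'eef_rot': array([ 0.5544,  0.4389, -0.4399, -0.5536]), 'contact_force': array([ 0.3388,  0.4407, -0.6144]), 'moment': array([-0.043 , -0.0452, -0.0665]), 'opening': 0.9992530282895855} 0.008
shelf_mid scene 0.6 [161.5 353.2]
shelf_mid side 0.58 [258.7 220.3]
   tri [0.6657 0.239  0.0764] [np.float64(0.0006335626009197001), np.float64(0.0006335626009196188)]
shelf_hole scene 0.91 [215.7 351.5]
shelf_hole side 0.59 [242.1 285.5]
   tri [0.5991 0.141  0.0719] [np.float64(0.0010428378496836884), np.float64(0.0010428378496835419)]
level_mid scene 0.65 [245.8 278. ]
level_mid side 0.55 [293.3 344.8]
   tri [0.4751 0.1815 0.0216] [np.float64(0.0008995970942189976), np.float64(0.0008995970942190771)]
key_bar scene 0.86 [112.5 293.1]
key_bar side 0.64 [282.8 199.3]
   tri [0.6142 0.3663 0.1168] [np.float64(0.0006421250200182903), np.float64(0.0006421250200183405)]
key_tip scene 0.66 [162.5 353.6]
small_key_bar scene 0.67 [148.5 286. ]
small_key_bar side 0.78 [298.9 240.7]
small_key_bar side 0.5 [295.6 346. ]
   tri [0.576  0.3285 0.0768] [np.float64(0.00036624362335601886), np.float64(0.00036624362335624475)]
key_stand side 0.91 [349.4 228.3]
mug scene 0.65 [390.4 386.3]
mug side 0.73 [224.2 385. ]
   tri [ 0.4994 -0.1233  0.0024] [np.float64(1.2569122453574905e-05), np.float64(1.2569122453540458e-05)]
stapler scene 0.63 [392.9 293.2]
stapler side 0.79 [248.9 433.6]
   tri [ 0.3777 -0.0535  0.0017] [np.float64(0.0033558918201535204), np.float64(0.0033558918201537)]
```

View pics/scene0.png

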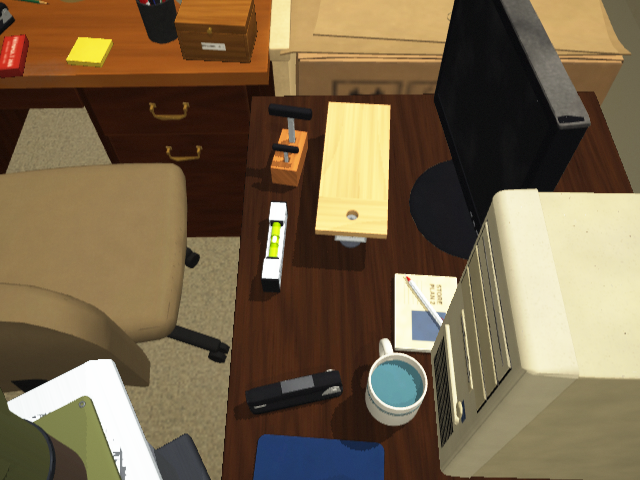

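View pics/side0.png

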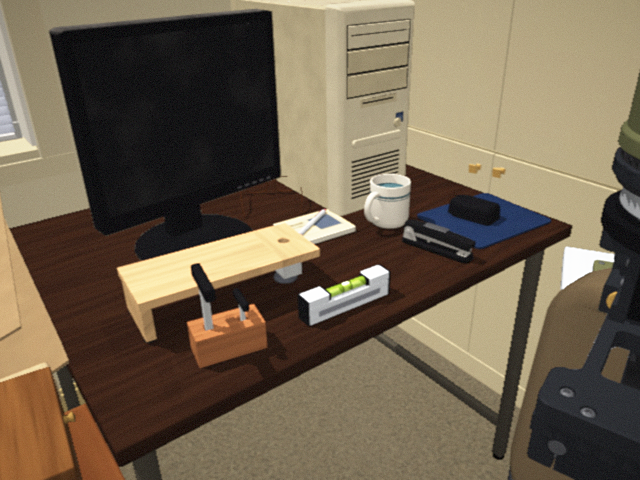

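View pics/wrist0.png

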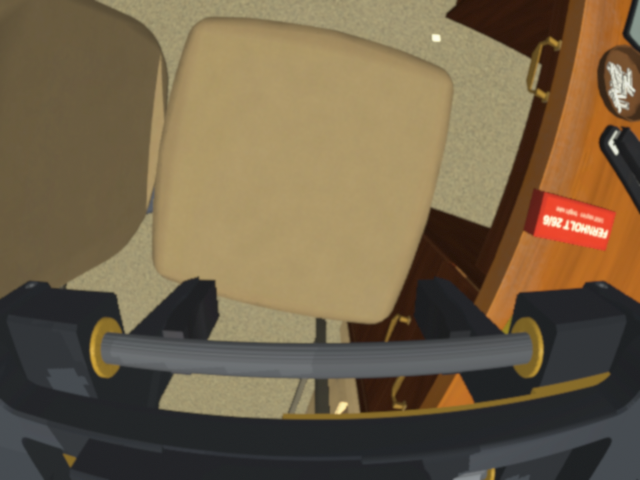

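The scene view shows the level at about (275,245), the shelf with its hole at (351,215), and the stand with the large key at (290,112) and the small key at (286,148). The monitor, PC, mug and stapler are to the right. Next I'll measure orientations.

Run:
```python
from h import *
np.set_printoptions(precision=4,suppress=True)
st=r.get_state();print(Ro.from_quat(st['eef_rot']).as_matrix())
im=cv2.imread('pics/scene0.png')
c=im[90:300,240:400]; cv2.imwrite('pics/sc_crop.png',cv2.resize(c[:,:],None,fx=2.8,fy=2.8,interpolation=cv2.INTER_CUBIC))
im=cv2.imread('pics/side0.png')
c=im[220:370,110:400]; cv2.imwrite('pics/si_crop.png',cv2.resize(c,None,fx=2.7,fy=2.7,interpolation=cv2.INTER_CUBIC))
s=snap('scene');si=snap('side')
for nm,ss in(('scene',s),('side',si)):
  for n in['level_mid','key_bar','small_key_bar','shelf_mid']:
    o=r.trace(nm,n)
    if o:
        m=o[0]['region'].astype(np.uint8); rect=cv2.minAreaRect(cv2.findNonZero(m)); print(nm,n,o[0]['p'],o[0]['centre'],rect)
        z={'level_mid':.03,'key_bar':.12,'small_key_bar':.08,'shelf_mid':.074}[n]
        print(np.array([atz(s if nm=='scene' else si,(v,u),z)[:2] for u,v in cv2.boxPoints(rect)]).ravel())
```

```text
[[ 0.2277  0.     -0.9737]
 [ 0.9737  0.0001  0.2277]
 [ 0.0001 -1.     -0.    ]]
scene level_mid 0.67 [247.7, 274.3] ((274.3414611816406, 245.92681884765625), (19.65681266784668, 91.6581802368164), 6.34019136428833)
[0.4064 0.1157 0.5085 0.2734 0.5369 0.2507 0.4323 0.0957]
scene key_bar 0.77 [114.2, 290.0] ((287.8904724121094, 122.80325317382812), (44.227054595947266, 35.75996398925781), 7.765166759490967)
[0.5374 0.3361 0.5859 0.4099 0.6475 0.3546 0.5967 0.284 ]
scene small_key_bar 0.66 [149.5, 284.5] ((285.02264404296875, 147.52073669433594), (22.48320198059082, 17.077404022216797), 42.51044845581055)
[0.5533 0.3448 0.5865 0.3614 0.5946 0.3126 0.5619 0.2971]
scene shelf_mid 0.81 [173.4, 355.1] ((354.8802185058594, 171.6375732421875), (71.6134262084961, 139.60238647460938), 4.184916019439697)
[0.5214 0.1327 0.7028 0.4043 0.8145 0.32   0.617  0.0639]
side level_mid 0.64 [293.7, 343.9] ((344.9774169921875, 294.7929382324219), (33.3385009765625, 100.95361328125), 69.73430633544922)
[0.5438 0.2332 0.4374 0.0733 0.3914 0.1621 0.493  0.3008]
side key_bar 0.77 [293.1, 205.0] ((206.3468017578125, 295.1480712890625), (67.41392517089844, 18.81810760498047), 75.71890258789062)
[0.6531 0.3348 0.6363 0.314  0.5299 0.4404 0.5451 0.4562]
side small_key_bar 0.67 [302.7, 239.3] ((242.37705993652344, 303.6475830078125), (32.279541015625, 11.931711196899414), 73.49563598632812)
[0.5974 0.3165 0.5865 0.3025 0.5362 0.3653 0.5466 0.3776]
```

View pics/sc_crop.png

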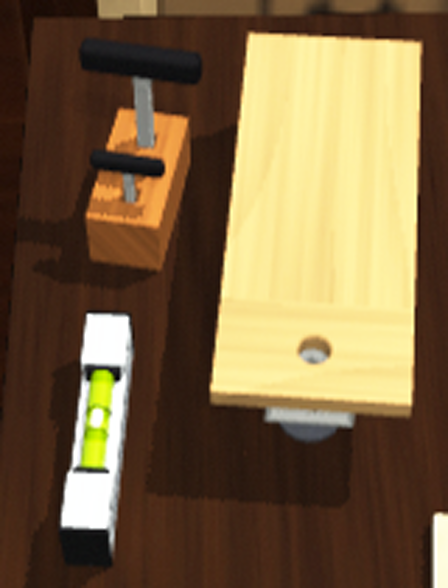

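View pics/si_crop.png

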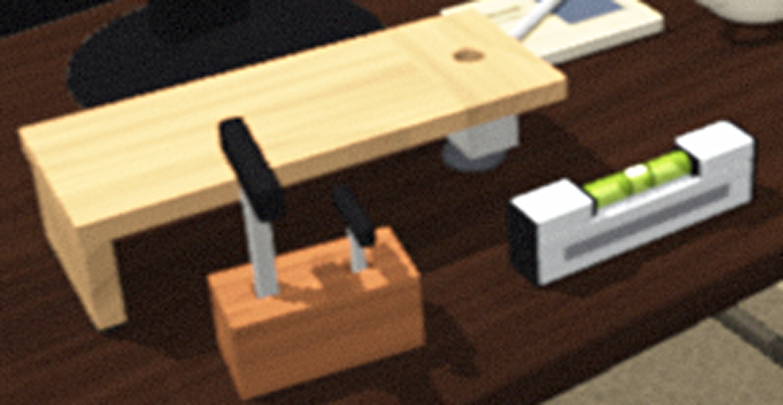

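Run:
```python
from h import *
np.set_printoptions(precision=4,suppress=True)
s=snap('scene');si=snap('side')
P=lambda x,y,z:atz(s,(90+y/2.8,240+x/2.8),z)
Q=lambda x,y,z:atz(si,(220+y/2.7,110+x/2.7),z)
def d(a,b): v=a-b; print(np.linalg.norm(v[:2]),np.degrees(np.arctan2(v[1],v[0])),(a+b)[:2]/2)
print('level');d((P(86,314,.044)+P(131,317,.044))/2,(P(65,527,.044)+P(112,530,.044))/2)
d(Q(512,201,.044),Q(676,140,.044)) # not full
d(Q(541,283,0),Q(754,203,0))
print('shelf');a,b,c,e=P(248,33,.076),P(422,41,.076),P(412,405,.072),P(212,393,.072)
d(a,e);d(b,c);d(b,a);d(c,e)
print('bar');d(P(82,45,.125),P(201,62,.125));d(Q(232,121,.127),Q(272,190,.127))
print('sbar');d(P(92,156,.08),P(164,165,.08))
print('stand');d(P(122,108,.046),P(86,213,.046));d(P(190,117,.046),P(162,222,.046))
o,dd=ray(s,(100,300));print(o,ray(si,(100,300))[0])
print('hole',P(315,349,.072),Q(467,55,.072))
```

```text
level
0.1555489333158175 57.3669162235437 [0.4731 0.183 ]
0.11713361754615068 56.50100550663765 [0.4932 0.1934]
0.15293568437484492 54.25713797897158 [0.4592 0.1911]
shelf
0.30050445888391014 54.87281631758271 [0.6192 0.2696]
0.30064402851991334 54.54125853936775 [0.7176 0.2009]
0.12090800026736537 -34.83213664718879 [0.7552 0.3579]
0.11916764709773164 -34.89251318509949 [0.5816 0.1126]
bar
0.07949595104504428 137.70838717464466 [0.6098 0.3684]
0.07390068805595217 -41.019300895540226 [0.6081 0.3653]
sbar
0.04820740170656667 139.65434013484867 [0.5753 0.3285]
stand
0.09760153751283182 47.16646756263824 [0.5751 0.3656]
0.09614004499097442 48.94372499251984 [0.6133 0.3331]
[ 0.2697 -0.3212  0.874 ] [0.2093 0.8855 0.5119]
hole [0.6028 0.1424 0.072 ] [0.6046 0.1377 0.072 ]
```

```bash
python3 -m inch '-34 0 -42 11; -68 0 -84 20; -102 0 -126 28; -136 0 -168 36; -170 10 -210 44; -204 20 -252 52; -238 30 -294 60; -272 40 -336 68; -306 45 -378 76; -339 45 -420 84' 0.3 40; python3 -m inch '0 0 0 8; 0 0 0 16; 0 0 0 24; 0 0 0 26; 0 0 0 26'
python3 - <<'E'
from h import *
np.set_printoptions(precision=4,suppress=True)
st=r.get_state();print(st['clock'],st['q'],st['tool_pos'],Ro.from_quat(st['eef_rot']).as_matrix())
s=snap('wrist','w1')
o=r.tip_of('wrist','level_mid');print(o[:1]);
if o: print(atz(s,o[0]['centre'],.022,True))
o=r.tip_of('wrist','shelf_hole')
if o: print(o[0],atz(s,o[0]['centre'],.072,True))
print(-s['R'].T@s['t'],s['R'],s['intrinsics'])
E
```

```text
clock: 3.25
tool_pos: [0.4481, 0.2152, 0.1829]
eef_rot: [-0.706, 0.046, -0.046, 0.706]
contact_force: [0.7, 0.9, -0.2]
opening: 0.65
clock: 3.75
tool_pos: [0.4474, 0.2169, 0.1833]
eef_rot: [-0.678, 0.201, -0.201, 0.678]
contact_force: [-0.2, -0.1, 0.4]
opening: 0.647
3.75 [-0.7154  0.6084  0.274   2.0055 -0.2929  0.5647 -0.8156] [0.4474 0.2169 0.1833] [[ 0.8384  0.0002  0.545 ]
 [-0.545  -0.      0.8384]
 [ 0.0002 -1.      0.0001]]
[]
{'centre': [202.7, 522.9], 'p': 0.58} [0.6032 0.1429 0.072 ]
[0.4861 0.2771 0.3431] [[ 0.8384 -0.545   0.0008]
 [-0.5244 -0.8063  0.2738]
 [-0.1485 -0.23   -0.9618]] [[371.6483   0.     316.1551]
 [  0.     371.6483 235.8469]
 [  0.       0.       1.    ]]
```

View pics/w1.png

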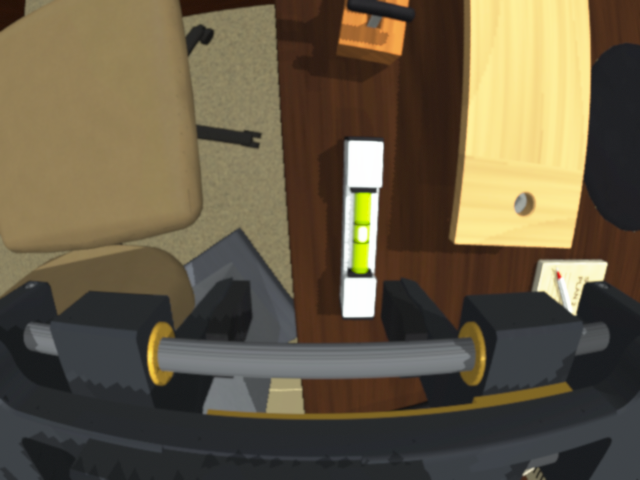

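```bash
cat >> h.py <<'E'
def Rt(st): return Ro.from_quat(st['eef_rot']).as_matrix()
def delta(target,ang=None):
    """mm shift in tool axes to world TCP target, spin deg to make tool x at ang deg"""
    st=r.get_state();R=Rt(st);d=R.T@(np.array(target)-st['tool_pos'])*1000
    a=np.degrees(np.arctan2(R[1,0],R[0,0])); sp=None if ang is None else -((ang-a+180)%360-180)
    return d,a,sp
E
python3 - <<'E'
from h import *
np.set_printoptions(precision=4,suppress=True)
s=snap('wrist')
W=lambda u,v,z:atz(s,(v,u),z,True)
a=(W(345,140,.044)+W(383,140,.044))/2; b=(W(341,317,.044)+W(375,318,.044))/2
v=a-b;print(np.linalg.norm(v),np.degrees(np.arctan2(v[1],v[0])),(a+b)/2)
print(np.linalg.norm(W(345,140,.044)-W(383,140,.044)))
c=(a+b)/2
print('shelf end',W(454,242,.072),W(573,247,.072))
v=W(573,247,.072)-W(454,242,.072);print(np.linalg.norm(v),np.degrees(np.arctan2(v[1],v[0])))
v=W(466,50,.074)-W(454,242,.072);print(np.degrees(np.arctan2(v[1],v[0])))
L=np.degrees(np.arctan2((a-b)[1],(a-b)[0]))
print(delta([c[0],c[1],.022],L-90))
E
```

```text
0.15737477692757598 56.92717873312505 [0.4726 0.1856 0.044 ]
0.03078082710389042
shelf end [0.5338 0.1479 0.072 ] [0.6361 0.0748 0.072 ]
0.12570885130022558 -35.56222873957704
56.001643475636044
(array([ 38.2148, 161.324 , -12.3497]), np.float64(-33.068110639592575), np.float64(0.004710627282378255))
```

```bash
python3 -m inch '20 10 -7 0; 40 30 -13 0; 40 60 -13 0; 40 95 -13 0; 40 125 -13 0; 40 145 -13 0; 40 158 -13 0; 40 161 -13 0; 40 161 -13 0' 
python3 -m inch '0 0 0 0; 0 0 0 0; 0 0 0 0; 0 0 0 0; 0 0 0 0; 0 0 0 0' -0.9 40
python3 - <<'E'
from h import *
s=snap('wrist','w2');s=snap('side','s2')
E
```

```text
clock: 4.85
tool_pos: [0.4739, 0.184, 0.0224]
eef_rot: [-0.678, 0.202, -0.202, 0.678]
contact_force: [0.5, 0.2, 0.6]
opening: 0.65
clock: 5.45
tool_pos: [0.4734, 0.1841, 0.0224]
eef_rot: [-0.678, 0.202, -0.202, 0.678]
contact_force: [-0.6, -0.2, 3.3]
opening: 0.159
```

View pics/w2.png

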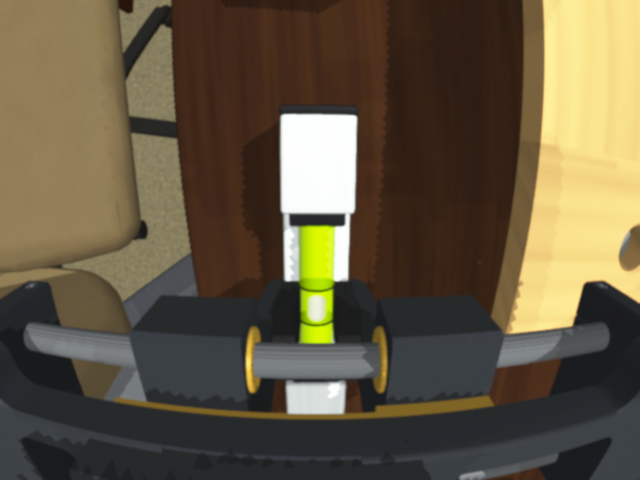

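View pics/s2.png

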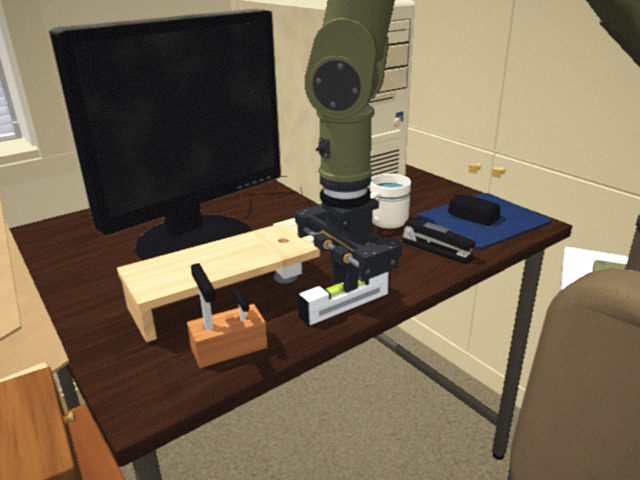

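Run:
```python
from h import *
st=r.get_state();print(st['clock'],st['opening'],st['contact_force'],st['tool_pos'])
im=cv2.imread('pics/w2.png');cv2.imwrite('pics/w2c.png',cv2.resize(im[200:430,220:420],None,fx=2.6,fy=2.6,interpolation=cv2.INTER_CUBIC))
im=cv2.imread('pics/s2.png');cv2.imwrite('pics/s2c.png',cv2.resize(im[180:340,270:430],None,fx=3.6,fy=3.6,interpolation=cv2.INTER_CUBIC))
```

```text
5.55 0.1505627144447274 [-0.86269183  0.61357624  2.76511527] [0.47342962 0.18413219 0.02241279]
```

View pics/w2c.png

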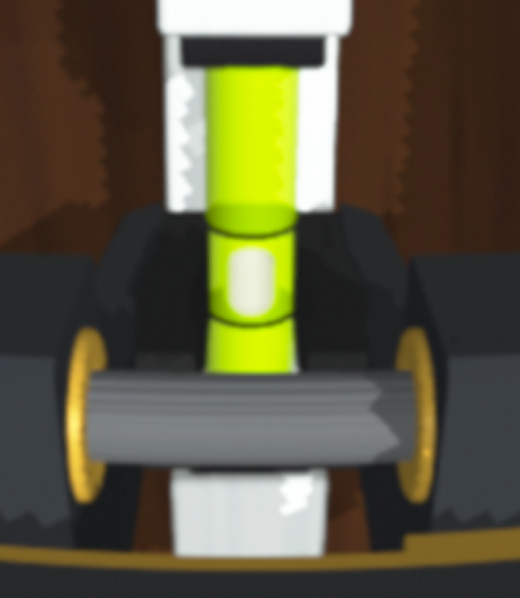

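View pics/s2c.png

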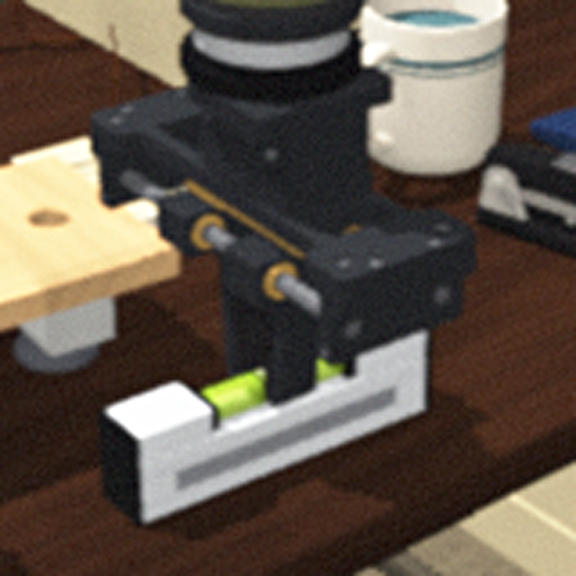

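Run:
```python
from h import *
np.set_printoptions(precision=2,suppress=True)
st=r.get_state();R=Rt(st);s=snap('side')
for off in (0,-7,-14,-20,-25):
  for dz in (-8,0,8,16): 
    X=st['tool_pos']+R@np.array([off/1000,-dz/1000,0]); p=proj(s,X); print(off,dz,X.round(4),((p[1]-270)*3.6,(p[0]-180)*3.6))
print(r.get_state()['opening'])
```

```text
0 -8 [0.47 0.18 0.01] (np.float64(268.8181842307873), np.float64(424.3197348954259))
0 0 [0.47 0.18 0.02] (np.float64(268.8573813807675), np.float64(409.32276592229647))
0 8 [0.47 0.18 0.03] (np.float64(268.8969030134069), np.float64(394.20164872986106))
0 16 [0.47 0.18 0.04] (np.float64(268.93675317466096), np.float64(378.95483532124734))
-7 -8 [0.47 0.19 0.01] (np.float64(278.06627665534563), np.float64(431.4192624730648))
-7 0 [0.47 0.19 0.02] (np.float64(278.14404807190203), np.float64(416.3638291690019))
-7 8 [0.47 0.19 0.03] (np.float64(278.2224670866235), np.float64(401.1830301275085))
-7 16 [0.47 0.19 0.04] (np.float64(278.30154182209856), np.float64(385.8752929318168))
-14 -8 [0.46 0.19 0.01] (np.float64(287.42296543477323), np.float64(438.6021567365918))
-14 0 [0.46 0.19 0.02] (np.float64(287.5402188858281), np.float64(423.48791741057295))
-14 8 [0.46 0.19 0.03] (np.float64(287.6584544802261), np.float64(408.2470775503696))
-14 16 [0.46 0.19 0.04] (np.float64(287.7776846098719), np.float64(392.8780398109397))
-20 -8 [0.46 0.2  0.01] (np.float64(295.53087549175007), np.float64(444.82639503395836))
-20 0 [0.46 0.2  0.02] (np.float64(295.68271153698976), np.float64(429.6614786731296))
-20 8 [0.46 0.2  0.03] (np.float64(295.8358258847483), np.float64(414.36888939541933))
-20 16 [0.46 0.2  0.04] (np.float64(295.99023474624516), np.float64(398.9470080742008))
-25 -8 [0.45 0.2  0.01] (np.float64(302.35038608022853), np.float64(450.06156151654403))
-25 0 [0.45 0.2  0.02] (np.float64(302.53157531777737), np.float64(434.8542227063178))
-25 8 [0.45 0.2  0.03] (np.float64(302.714296492834), np.float64(419.5183073148642))
-25 16 [0.45 0.2  0.04] (np.float64(302.8985691164563), np.float64(404.0521777655391))
0.1567276365722834
```

```bash
python3 -m inch '0 0 0 0; 0 0 0 0; 0 0 0 0; 0 0 0 0' 0.3 40
python3 - <<'E'
from h import *
np.set_printoptions(precision=2,suppress=True)
s=snap('side','s3');st=r.get_state();R=Rt(st)
im=cv2.resize(s['frame'][180:340,270:430,::-1],None,fx=3.6,fy=3.6,interpolation=cv2.INTER_CUBIC)
for off in (-46,-28.5,28.5,46):
  for dy in (-9,9):
    p=proj(s,st['tool_pos']+R@np.array([off/1000,.008,dy/1000])); cv2.circle(im,(int((p[1]-270)*3.6),int((p[0]-180)*3.6)),3,(0,0,255),-1)
cv2.imwrite('pics/s3c.png',im)
s=snap('wrist','w3');im=s['frame'][:,:,::-1].copy()
for off in (-46,-28.5,28.5,46):
  for dy in (-9,9):
    p=proj(s,st['tool_pos']+R@np.array([off/1000,.008,dy/1000]),True); cv2.circle(im,(int(p[1]),int(p[0])),3,(0,0,255),-1)
cv2.imwrite('pics/w3c.png',im)
E
```

```text
clock: 6.0
tool_pos: [0.4739, 0.1837, 0.0222]
eef_rot: [0.678, -0.202, 0.202, -0.678]
contact_force: [-0.0, -0.1, 0.4]
opening: 0.494
```

View pics/s3c.png

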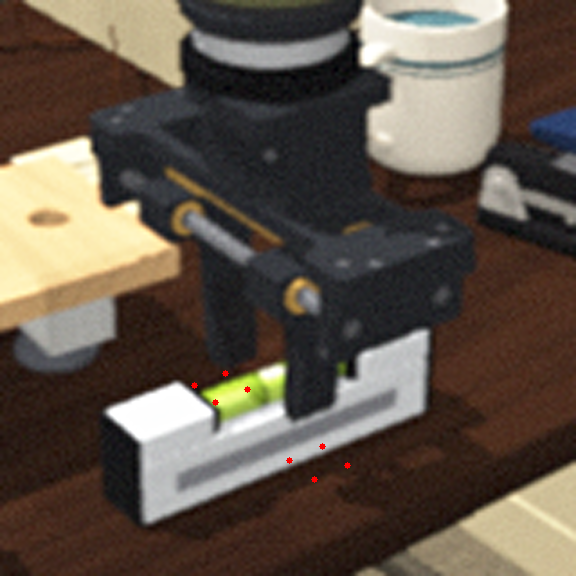

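View pics/w3c.png

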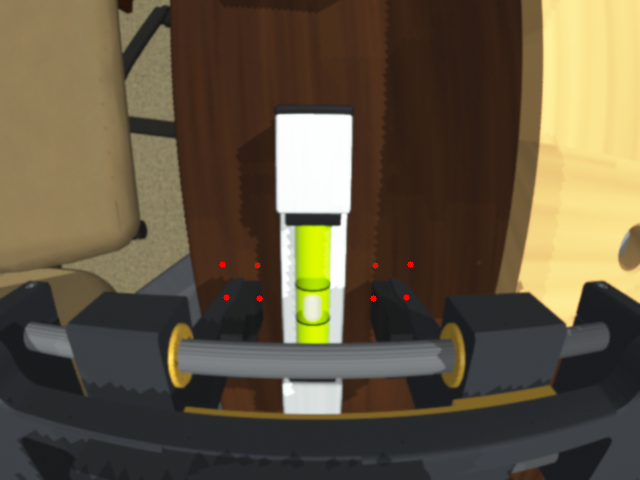

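Run:
```python
from h import *
np.set_printoptions(precision=2,suppress=True)
st=r.get_state();R=Rt(st);print(st['opening'],st['clock'],st['tool_pos'])
h=.088*st['opening']/2*1000
out=[]
for c in('side','wrist','scene'):
  s=snap(c,'x_'+c);w=c=='wrist'
  x0,y0,f=(270,180,3.6) if c=='side' else (180,200,2.) if w else (220,200,6)
  W,H=(160,160) if c!='wrist' else (280,230)
  if c=='scene': W,H=100,100
  im=cv2.resize(s['frame'][y0:y0+H,x0:x0+W,::-1],None,fx=f,fy=f,interpolation=cv2.INTER_CUBIC)
  for ty,col in((8,(0,0,255)),(-8,(255,0,255)),(-15,(255,255,0))):
   for off in (-h,h):
    for dy in (-9,9):
     p=proj(s,st['tool_pos']+R@np.array([off/1000,ty/1000,dy/1000]),w); cv2.circle(im,(int((p[1]-x0)*f),int((p[0]-y0)*f)),3,col,-1)
  cv2.imwrite(f'pics/x_{c}c.png',im)
```

```text
0.5831918469059859 6.1 [0.47 0.18 0.02]
```

View pics/x_sidec.png

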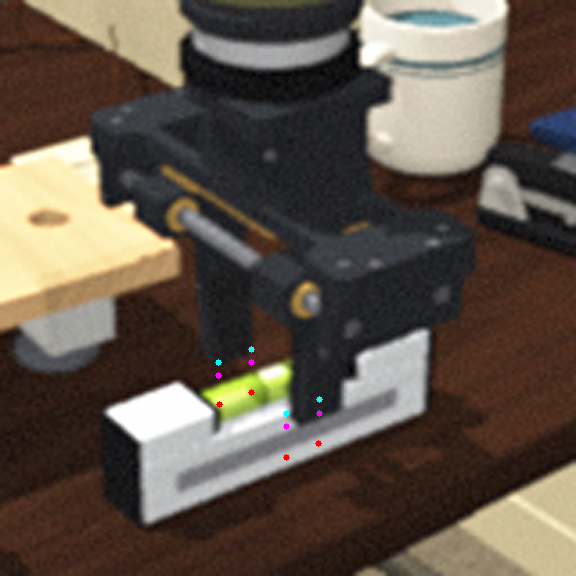

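View pics/x_wristc.png

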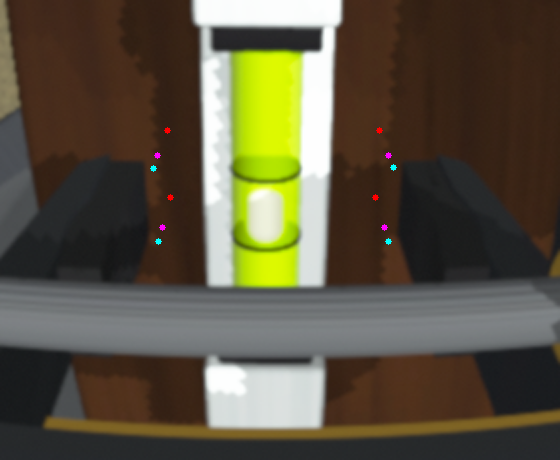

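View pics/x_scenec.png

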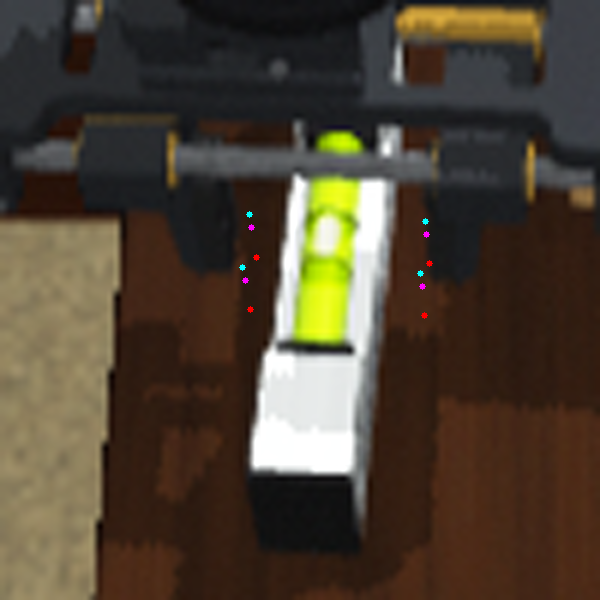

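Run:
```python
from h import *
st=r.get_state();R=Rt(st);s=snap('side')
for off in(-93,93):
 for dz in(-37,0,37):
  for ty in(-40,-56,-70): 
   p=proj(s,st['tool_pos']+R@np.array([off,ty,dz])/1000);print(off,dz,ty,round((p[1]-270)*3.6),round((p[0]-180)*3.6))
```

```text
-93 -37 -40 474 400
-93 -37 -56 476 367
-93 -37 -70 478 338
-93 0 -40 404 429
-93 0 -56 406 395
-93 0 -70 407 366
-93 37 -40 332 459
-93 37 -56 332 425
-93 37 -70 333 395
93 -37 -40 217 228
93 -37 -56 217 199
93 -37 -70 216 173
93 0 -40 153 250
93 0 -56 152 220
93 0 -70 151 193
93 37 -40 86 272
93 37 -56 84 242
93 37 -70 83 215
```

All three views place the fingertips about 12 mm behind the reported TCP, although they should be 8 mm ahead of it. The hand is therefore about 20 mm higher than its stated geometry. On the first try the fingers closed on the vial above the bar, so I'll go lower and check.

```bash
python3 -m inch '0 6 0 0; 0 12 0 0; 0 18 0 0; 0 18 0 0; 0 18 0 0'
python3 -m inch '0 0 0 0; 0 0 0 0; 0 0 0 0; 0 0 0 0; 0 0 0 0; 0 0 0 0' -0.9 40
python3 - <<'E'
from h import *
s=snap('side','s4');cv2.imwrite('pics/s4c.png',cv2.resize(s['frame'][180:340,270:430,::-1],None,fx=3.6,fy=3.6,interpolation=cv2.INTER_CUBIC))
E
```

```text
clock: 6.8
tool_pos: [0.4736, 0.1838, 0.0039]
eef_rot: [0.678, -0.202, 0.202, -0.678]
contact_force: [-0.2, 0.5, 0.7]
opening: 0.651
clock: 7.4
tool_pos: [0.4734, 0.1841, 0.0044]
eef_rot: [-0.678, 0.202, -0.202, 0.678]
contact_force: [-1.9, 0.8, 2.9]
opening: 0.314
```

View pics/s4c.png

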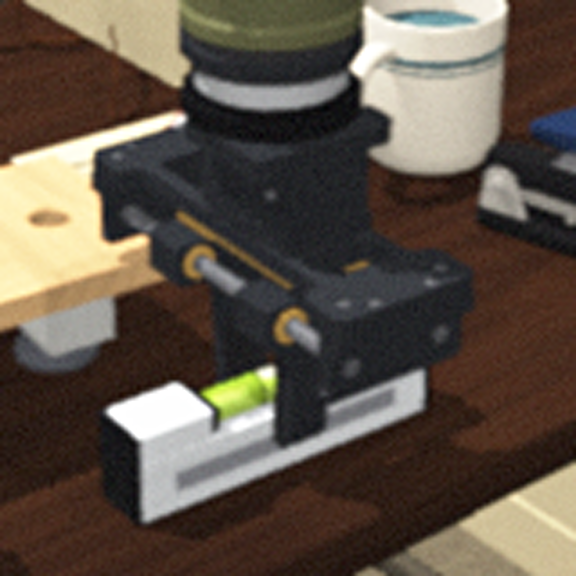

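```bash
python3 -m inch '0 -15 0 0; 0 -40 0 1; 0 -80 0 2; 0 -120 0 2; 0 -120 0 2'
python3 - <<'E'
from h import *
np.set_printoptions(precision=4,suppress=True)
s=snap('scene');si=snap('side','s5')
print(r.get_state()['opening'])
for a,b in(((100,437),(232,93)),((230,470),(178,280))): print(tri([ray(s,a),ray(si,b)]))
print(delta([.6744,.247,.095],-35.2), r.get_state()['q'])
M=np.array([.6744,.247]);
E
```

```text
clock: 7.95
tool_pos: [0.4767, 0.1844, 0.1281]
eef_rot: [-0.672, 0.211, -0.216, 0.676]
contact_force: [0.9, -0.3, -3.4]
opening: 0.313
0.3091952262940337
(array([0.8809, 0.2764, 0.0983]), [np.float64(0.007519501015862276), np.float64(0.007519501015862114)])
(array([ 0.7001, -0.0152,  0.1284]), [np.float64(0.017368274944689167), np.float64(0.01736827494468929)])
(array([127.6645,  29.6846, 166.8904]), np.float64(-35.14595504170649), np.float64(0.05404495829350253)) [-0.5945  0.7167  0.2192  2.0215 -0.3441  0.4369 -0.7277]
```

View pics/s5.png

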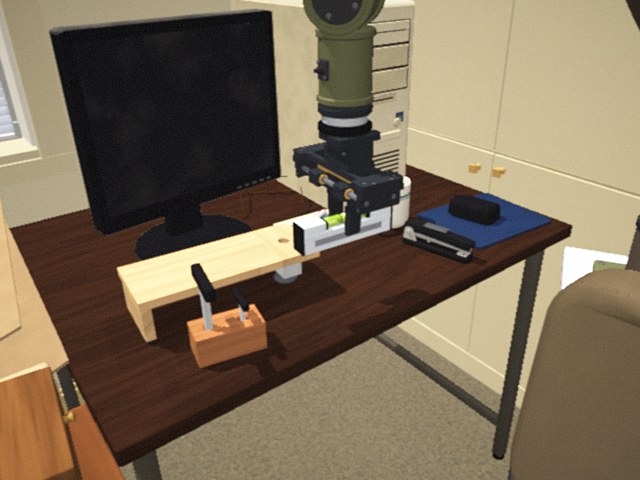

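```bash
python3 -m inch '25 0 33 0; 55 0 72 0; 85 0 112 0; 110 0 145 0; 125 0 163 0; 128 0 167 0; 128 10 167 0; 128 22 167 0; 128 32 167 0; 128 32 167 0'
python3 - <<'E'
from h import *
np.set_printoptions(precision=4,suppress=True)
s=snap('scene','c6');si=snap('side','s6')
print(delta([.6744,.247,.079],-35.2))
o=r.tip_of('scene','level_mid')+r.tip_of('side','level_mid');print(o)
if len(o)==2: print(tri([ray(s,o[0]['centre']),ray(si,o[1]['centre'])]))
E
```

```text
clock: 9.05
tool_pos: [0.6717, 0.2461, 0.0895]
eef_rot: [0.675, -0.215, 0.212, -0.673]
contact_force: [-1.3, 0.1, -2.9]
opening: 0.314
(array([ 0.2586, 12.8632,  0.6797]), np.float64(-35.16322095965618), np.float64(0.036779040343816405))
[{'centre': [145.2, 357.7], 'p': 0.71}, {'centre': [242.6, 211.8], 'p': 0.86}]
(array([0.6759, 0.2443, 0.1072]), [np.float64(0.0008200848073544375), np.float64(0.0008200848073545834)])
```

View pics/s6.png

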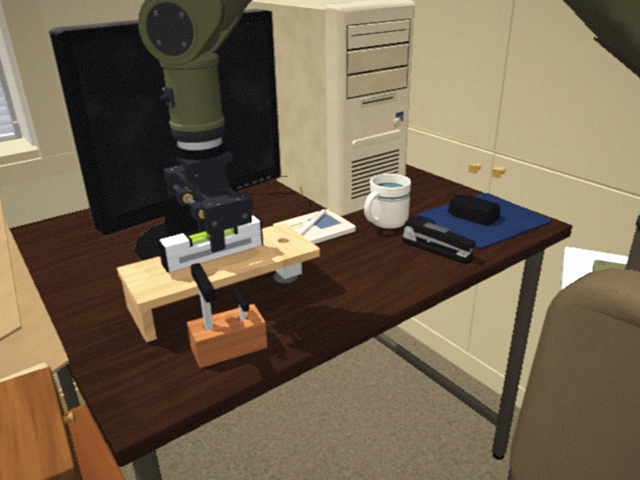

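View pics/c6.png

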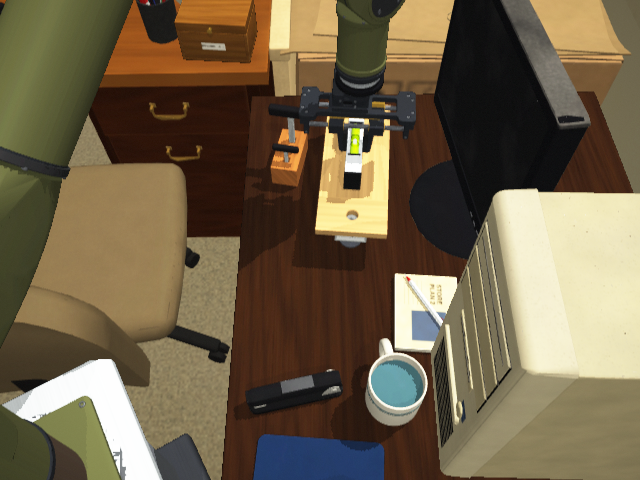

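```bash
python3 -m inch '0 4 0 0; 0 8 0 0; 0 11 0 0; 0 13 0 0; 0 14 0 0; 0 14 0 0'
python3 -m inch '0 1 0 0; 0 2 0 0; 0 2 0 0'
```

```text
clock: 9.85
tool_pos: [0.6743, 0.2466, 0.0797]
eef_rot: [-0.674, 0.214, -0.213, 0.674]
contact_force: [-3.1, -0.6, 6.5]
opening: 0.311
clock: 10.15
tool_pos: [0.6743, 0.2466, 0.0797]
eef_rot: [-0.674, 0.214, -0.213, 0.674]
contact_force: [-8.4, -2.8, 16.3]
opening: 0.316
```

```bash
python3 -m inch '0 1 0 0; 0 1 0 0; 0 1 0 0; 0 -1 0 0; 0 -2 0 0'
python3 -m inch '0 0 0 0; 0 0 0 0; 0 0 0 0; 0 -10 0 0; 0 -40 0 0; 0 -80 0 0; 0 -120 0 0; 0 -120 0 0' -0.05
python3 - <<'E'
from h import *
np.set_printoptions(precision=4,suppress=True)
st=r.get_state();print(st['clock'],st['q'],st['tool_pos'])
s=snap('scene','c7');si=snap('side','s7')
W=snap('wrist','w7')
rs=[]
for n in('level_mid','key_bar'):
  rs=[]
  for c,ss in(('scene',s),('side',si),('wrist',W)):
    o=r.tip_of(c,n)
    if o: print(n,c,o[0]);rs.append(ray(ss,o[0]['centre'],c=='wrist'))
  print(tri(rs))
E
```

```text
clock: 10.65
tool_pos: [0.6744, 0.2466, 0.0798]
eef_rot: [-0.674, 0.214, -0.214, 0.674]
contact_force: [-3.2, -1.2, 4.4]
opening: 0.314
clock: 11.45
tool_pos: [0.6791, 0.2474, 0.2059]
eef_rot: [-0.671, 0.21, -0.218, 0.677]
contact_force: [0.5, 0.6, -0.3]
opening: 0.474
11.45 [-0.5581  0.8658  0.3203  1.2764 -0.2826  1.0294 -0.8149] [0.6791 0.2474 0.2059]
level_mid scene {'centre': [149.7, 357.4], 'p': 0.92}
level_mid side {'centre': [248.4, 214.4], 'p': 0.95}
level_mid wrist {'centre': [231.4, 312.9], 'p': 0.83}
(array([0.6739, 0.2453, 0.0963]), [np.float64(0.0026959653389848075), np.float64(0.002559636919177173), np.float64(0.0030903112634409553)])
key_bar scene {'centre': [113.0, 291.6], 'p': 0.81}
key_bar side {'centre': [284.5, 200.5], 'p': 0.85}
key_bar wrist {'centre': [154.2, 134.7], 'p': 0.85}
(array([0.6097, 0.3692, 0.1173]), [np.float64(0.0029530159857698865), np.float64(0.0009288596236576725), np.float64(0.0029799983809715605)])
```

View pics/w7.png

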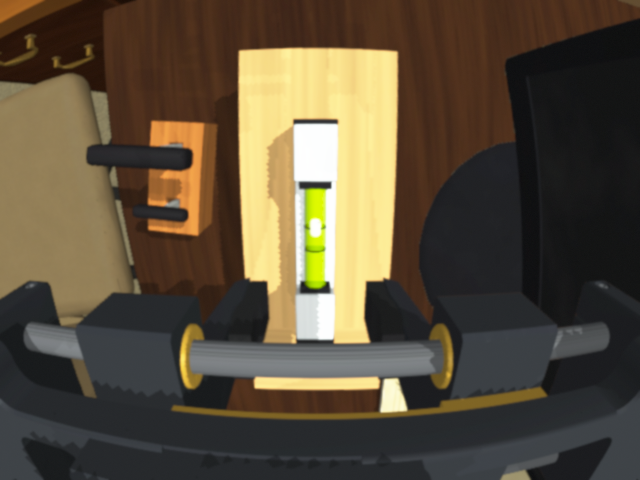

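View pics/s7.png

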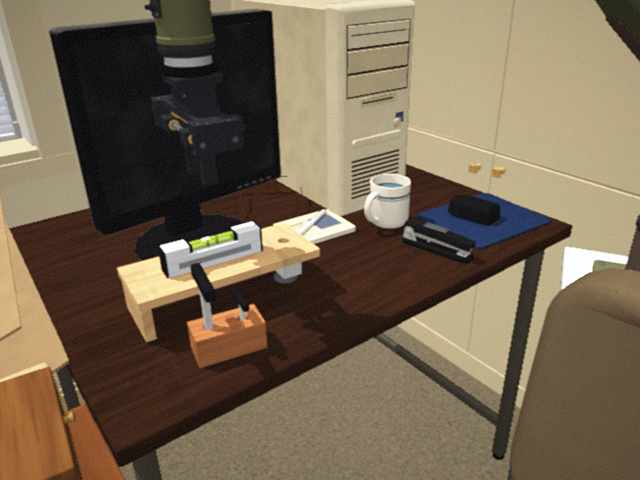

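Run:
```python
from h import *
np.set_printoptions(precision=4,suppress=True)
s=snap('wrist')
print(delta([.563,.0855,.125],-35.2))
W=lambda u,v,z:atz(s,(v,u),z,True)
def d(a,b): v=a-b; print(np.linalg.norm(v[:2]),np.degrees(np.arctan2(v[1],v[0])),(a+b)/2)
im=s['frame'][:,:,::-1]
cv2.imwrite('pics/w8a.png',cv2.resize(im[100:260,60:240],None,fx=4,fy=3.7,interpolation=cv2.INTER_CUBIC))
cv2.imwrite('pics/w8b.png',cv2.resize(im[170:310,270:360],None,fx=4,fy=4,interpolation=cv2.INTER_CUBIC))
```

```text
(array([   1.9484,   72.5967, -195.6098]), np.float64(-35.16731154997239), np.float64(0.032688450027620775))
```

View pics/w8a.png

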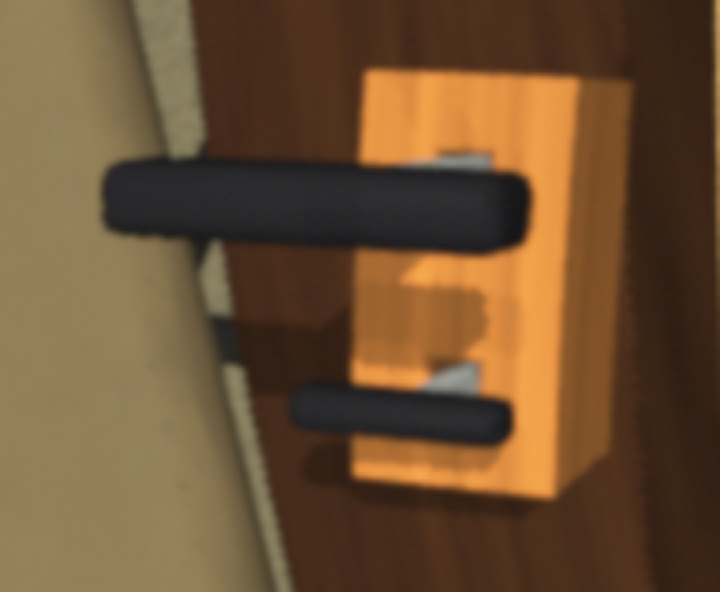

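View pics/w8b.png

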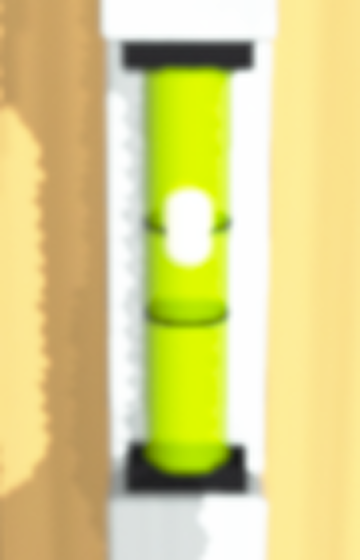

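```bash
python3 -m inch '0 10 -30 0; 0 20 -70 0; 1 40 -115 0; 2 60 -160 0; 2 72 -190 0; 2 72 -196 0; 2 72 -196 0'
python3 - <<'E'
from h import *
np.set_printoptions(precision=4,suppress=True)
s=snap('wrist','w9')
o=r.tip_of('wrist','shelf_hole')[:1]+r.tip_of('wrist','foot_socket')[:1];print(o)
st=r.get_state();print(st['clock'],st['tool_pos'])
if o:
  print(atz(s,o[0]['centre'],.0725,True),atz(s,o[-1]['centre'],.054,True))
  v,u=map(int,o[0]['centre']);cv2.imwrite('pics/w9c.png',cv2.resize(s['frame'][v-35:v+35,u-35:u+35,::-1],None,fx=8,fy=8,interpolation=cv2.INTER_CUBIC))
E
```

```text
clock: 12.65
tool_pos: [0.5634, 0.0845, 0.1264]
eef_rot: [0.674, -0.214, 0.214, -0.674]
contact_force: [0.7, 0.5, -0.4]
opening: 0.476
[{'centre': [134.1, 311.0], 'p': 0.72}, {'centre': [136.2, 314.5], 'p': 0.77}]
12.8 [0.565  0.0873 0.1267]
[0.6017 0.1441 0.0725] [0.6025 0.1419 0.054 ]
```

View pics/w9c.png

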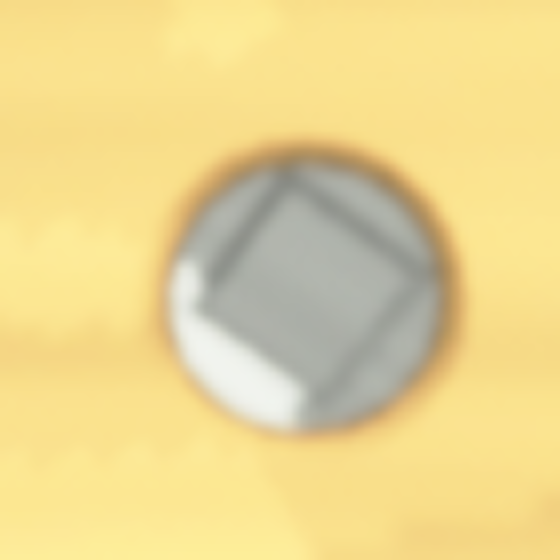

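View pics/w9.png

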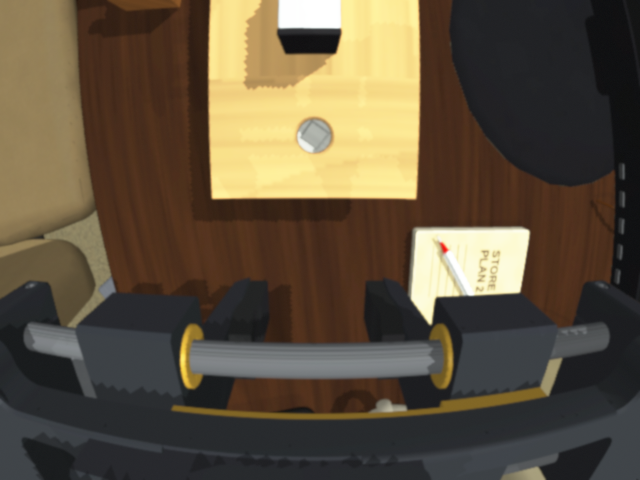

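Run:
```python
from h import *
np.set_printoptions(precision=4,suppress=True)
s=snap('wrist','w10')
o=r.tip_of('wrist','shelf_hole')[:1]+r.tip_of('wrist','foot_socket')[:1];print(o, r.get_state()['tool_pos'])
v0,u0=map(int,o[1]['centre'])
print(atz(s,o[0]['centre'],.0725,True),atz(s,o[1]['centre'],.054,True))
im=s['frame'][v0-25:v0+25,u0-25:u0+25,::-1]
cv2.imwrite('pics/w10c.png',cv2.resize(im,None,fx=12,fy=12,interpolation=cv2.INTER_CUBIC));print(u0,v0)
```

```text
[{'centre': [141.4, 312.0], 'p': 0.67}, {'centre': [143.3, 315.0], 'p': 0.96}] [0.5643 0.0868 0.1265]
[0.6013 0.1435 0.0725] [0.6018 0.1412 0.054 ]
315 143
```

View pics/w10c.png

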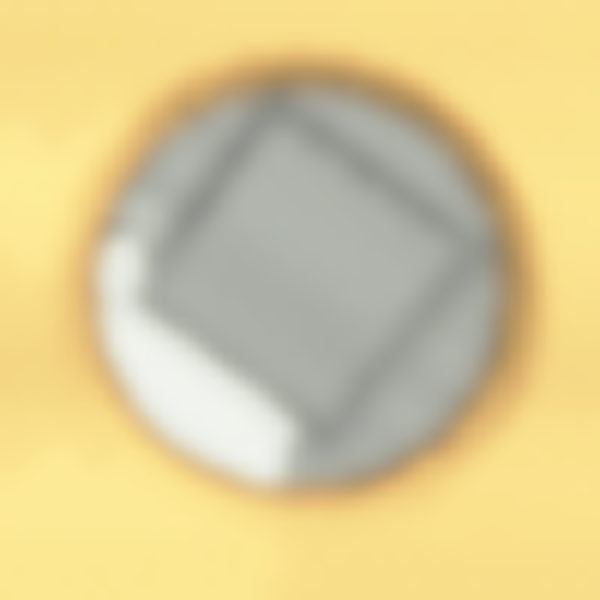

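Run:
```python
from h import *
np.set_printoptions(precision=4,suppress=True)
s=snap('wrist')
W=lambda x,y,z=.054:atz(s,(143-25+y/12,315-25+x/12),z,True)
def d(a,b): v=a-b; print(np.linalg.norm(v[:2])*1000,np.degrees(np.arctan2(v[1],v[0])),np.degrees(np.arctan2(v[1],v[0]))%90)
t,R,b,l=W(275,90),W(495,245),W(320,440),W(120,285)
d(t,R);d(W(145,310),W(295,415));d(R,W(330,430));d(t,W(150,265))
d(W(280,120,.04),W(445,235,.04)) ; d(W(455,265,.045),W(345,400,.045))
print((t+R+b+l)/4, atz(s,proj(s,np.array([.602,.1415,.054]),True),.054,True))
print('hole centre',W(302,275,.0725))
print(delta([.6125,.3675,.2],48.5),r.get_state()['q'])
```

```text
13.901931303792507 109.58170176800986 19.581701768009864
9.501828151865931 109.52341832739798 19.523418327397977
12.890278113096302 13.679467942378226 13.679467942378226
11.153941208327856 19.599183733560466 19.599183733560466
11.015994864111443 109.83285483247009 19.83285483247009
9.406696270404964 16.211002343131792 16.211002343131792
[0.6023 0.1422 0.054 ] [0.602  0.1415 0.054 ]
hole centre [0.6022 0.1421 0.0725]
(array([-121.7275,  -73.3665,  257.9328]), np.float64(-35.06845050173041), np.float64(-83.56845050173041)) [-0.366   0.7698  0.23    1.8364 -0.3001  0.5681 -0.5566]
```

```bash
python3 -m inch '0 -35 0 0; -10 -70 20 -8; -25 -73 52 -16; -41 -73 86 -24; -57 -73 120 -32; -73 -73 154 -40; -89 -73 188 -48; -104 -73 220 -56; -116 -73 246 -64; -122 -73 258 -72' -0.05 40;  python3 -m inch '0 0 0 -6; 0 0 0 -12; 0 0 0 -12; 0 0 0 -12'
python3 - <<'E'
from h import *
np.set_printoptions(precision=4,suppress=True)
s=snap('wrist','w11');print(delta([.6125,.3675,.2],48.5),r.get_state()['q'],r.get_state()['clock'])
o=r.tip_of('wrist','key_bar')[:1];print(o)
if o: print(atz(s,o[0]['centre'],.12,True))
E
```

```text
clock: 14.0
tool_pos: [0.6113, 0.3711, 0.199]
eef_rot: [-0.669, -0.227, 0.226, 0.671]
contact_force: [-0.3, 0.2, 0.0]
opening: 0.475
clock: 14.4
tool_pos: [0.6121, 0.3666, 0.1992]
eef_rot: [-0.644, -0.292, 0.292, 0.644]
contact_force: [-0.5, -0.5, 0.0]
opening: 0.475
(array([ 0.9622, -0.7522,  0.4078]), np.float64(48.70999717213551), np.float64(0.20999717213550184)) [-0.5608  0.8423 -0.093   1.2882  0.0818  1.0148  0.1841] 14.45
[{'centre': [234.8, 313.6], 'p': 0.72}]
[0.6092 0.3684 0.12  ]
```

View pics/w11.png

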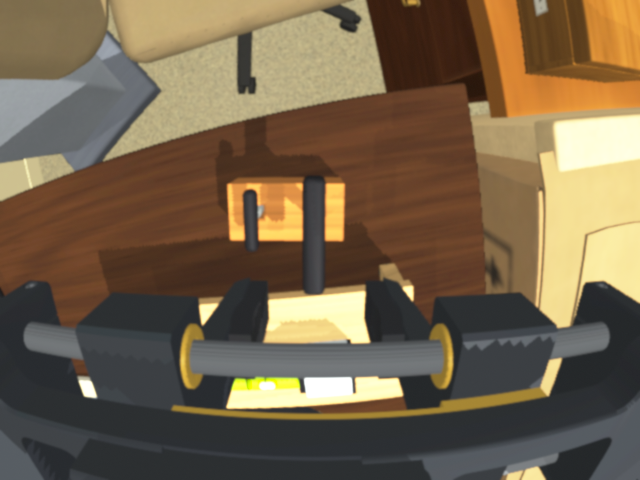

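Run:
```python
from h import *
np.set_printoptions(precision=4,suppress=True)
s=snap('wrist')
W=lambda x,y,z=.129:atz(s,(y,x),z,True)
a,b=W(315,178),W(314,290)
v=b-a;print(np.linalg.norm(v),np.degrees(np.arctan2(v[1],v[0])),(a+b)/2)
print('stand',*[W(x,y,.046) for x,y in((228,182),(345,182),(344,241),(230,239))])
for c in((.6115,.3675),(.6092,.3684),tuple(((a+b)/2)[:2])): print(delta([*c,.089],49.5)[0])
cv2.imwrite('pics/w12c.png',cv2.resize(s['frame'][160:320,210:430,::-1],None,fx=3.5,fy=3.5,interpolation=cv2.INTER_CUBIC))
```

```text
0.07552858542783698 -41.82233865767836 [0.6086 0.3697 0.129 ]
stand [0.5404 0.3299 0.046 ] [0.6073 0.4049 0.046 ] [0.6467 0.3705 0.046 ] [0.5783 0.2953 0.046 ]
[  0.2958 110.3386   1.1706]
[ -0.5437 110.3382   3.4934]
[  0.0554 110.338    4.8227]
```

View pics/w12c.png

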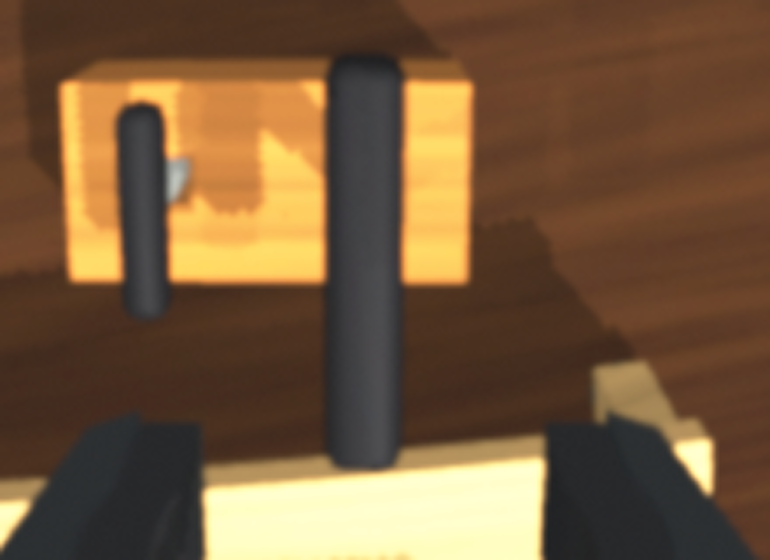

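```bash
python3 -m inch '0 30 2 0; 0 60 3 0; 0 85 3 0; 0 100 3 0; 0 110 3 0; 0 110 3 0; 0 110 3 0' 
python3 -m inch '0 0 0 0; 0 0 0 0; 0 0 0 0; 0 0 0 0; 0 0 0 0; 0 0 0 0' -0.95 55
python3 - <<'E'
from h import *
s=snap('side','s13');cv2.imwrite('pics/s13c.png',cv2.resize(s['frame'][180:380,130:330,::-1],None,fx=3,fy=3,interpolation=cv2.INTER_CUBIC))
E
```

```text
clock: 15.25
tool_pos: [0.6107, 0.3689, 0.0903]
eef_rot: [-0.644, -0.293, 0.292, 0.644]
contact_force: [-0.4, -0.5, 1.1]
opening: 0.476
clock: 15.85
tool_pos: [0.6102, 0.3685, 0.0898]
eef_rot: [-0.644, -0.293, 0.292, 0.644]
contact_force: [-0.5, -0.4, 3.4]
opening: 0.165
```

View pics/s13c.png

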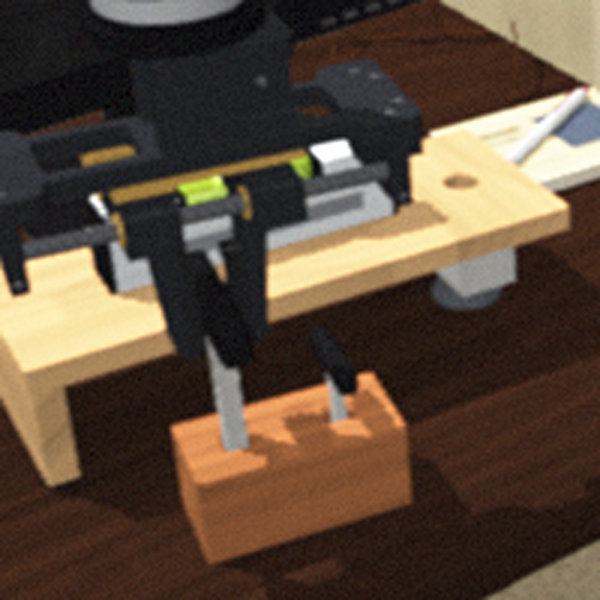

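```bash
python3 -m inch '0 -15 0 0; 0 -40 0 0; 0 -80 0 0; 0 -120 0 0; 0 -150 0 0; 0 -150 0 0'
python3 -m inch '-20 0 -16 4; -50 0 -41 10; -85 0 -70 16; -120 0 -98 22; -150 0 -123 27; -168 0 -137 29; -176 0 -144 29.7; -176 0 -144 29.7; -176 0 -144 29.7'
python3 - <<'E'
from h import *
np.set_printoptions(precision=4,suppress=True)
st=r.get_state();print(st['clock'],st['opening'],st['tool_pos'],delta([.602,.142,.19],19),st['q'])
S={c:snap(c,c+'14') for c in('scene','side','wrist')}
for n in('key_bar','key_tip'):
  rs=[]
  for c in S:
    o=r.tip_of(c,n)
    if o: print(n,c,o[0]);rs.append(ray(S[c],o[0]['centre'],c=='wrist'))
  if len(rs)>1: print(tri(rs))
E
```

```text
clock: 16.5
tool_pos: [0.6125, 0.3701, 0.2454]
eef_rot: [-0.643, -0.296, 0.289, 0.645]
contact_force: [0.2, 0.5, -1.6]
opening: 0.161
clock: 17.4
tool_pos: [0.6023, 0.1441, 0.239]
eef_rot: [-0.696, -0.119, 0.119, 0.698]
contact_force: [-1.2, 1.4, -1.8]
opening: 0.16
17.4 0.1597585145833282 [0.6023 0.1441 0.239 ] (array([-1.0299, 49.015 , -1.9943]), np.float64(19.356208043577222), np.float64(0.3562080435772259)) [-0.3189  0.6628  0.0196  1.5756 -0.0185  0.9029  0.0459]
key_bar scene {'centre': [220.1, 351.7], 'p': 0.47}
key_bar side {'centre': [130.2, 278.9], 'p': 0.72}
key_bar wrist {'centre': [319.7, 314.5], 'p': 0.97}
(array([0.5959, 0.0923, 0.2141]), [np.float64(0.059167986081549134), np.float64(0.04713948101084374), np.float64(0.027352753091919237)])
key_tip scene {'centre': [182.4, 355.3], 'p': 0.86}
key_tip side {'centre': [197.9, 282.7], 'p': 0.78}
(array([0.6015, 0.1427, 0.1558]), [np.float64(0.003574544247992646), np.float64(0.0035745442479927694)])
```

View pics/side14.png

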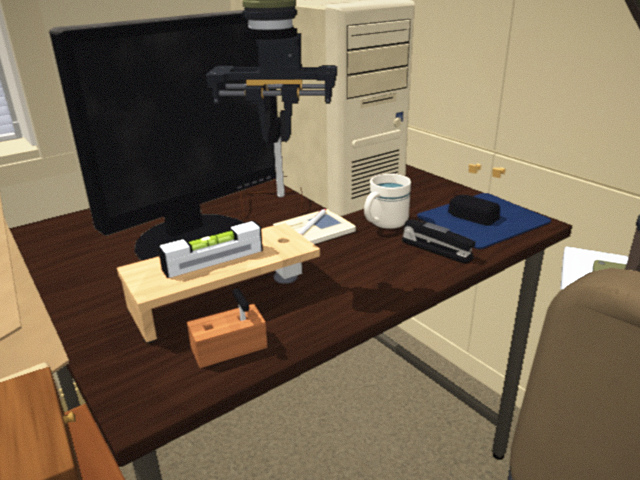

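View pics/scene14.png

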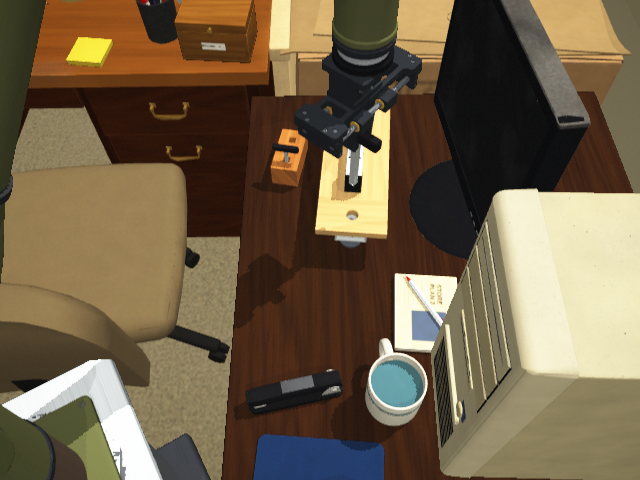

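View pics/wrist14.png

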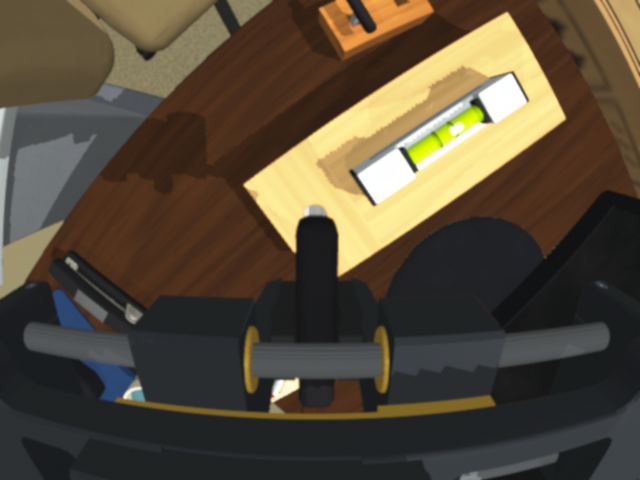

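```bash
python3 -m inch '-1 20 -2 0.3; -1 45 -2 0.3; -1 62 -2 0.3; -1 70 -2 0.3; -1 70 -2 0.3; -1 70 -2 0.3; -1 70 -2 0.3'
python3 - <<'E'
from h import *
np.set_printoptions(precision=4,suppress=True)
st=r.get_state();print(st['tool_pos'],delta([.602,.142,.19],19))
for c,(x0,y0) in(('scene',(310,150)),('side',(240,190))):
  s=snap(c,c+'15');cv2.imwrite(f'pics/{c}15c.png',cv2.resize(s['frame'][y0:y0+90,x0:x0+90,::-1],None,fx=7,fy=7,interpolation=cv2.INTER_CUBIC))
  print(c,r.tip_of(c,'key_tip')[:1],r.tip_of(c,'shelf_hole')[:1],'proj tip(TCP)',proj(s,st['tool_pos']-[0,0,.082]),'hole',proj(s,np.array([.602,.142,.0725])))
E
```

```text
clock: 18.55
tool_pos: [0.603, 0.1392, 0.1704]
eef_rot: [-0.697, -0.116, 0.115, 0.698]
contact_force: [-0.4, -0.6, -1.3]
opening: 0.16
[0.603  0.1392 0.1704] (array([  0.0052, -19.6269,   3.0067]), np.float64(18.83230825104634), np.float64(-0.167691748953672))
scene [{'centre': [210.0, 354.3], 'p': 0.85}] [{'centre': [212.7, 353.8], 'p': 0.81}] proj tip(TCP) [210.3057 354.0426] hole [214.8465 352.2374]
side [{'centre': [234.4, 286.6], 'p': 0.73}] [{'centre': [242.2, 283.6], 'p': 0.77}] proj tip(TCP) [232.3738 282.9551] hole [241.4393 283.1964]
```

View pics/scene15c.png

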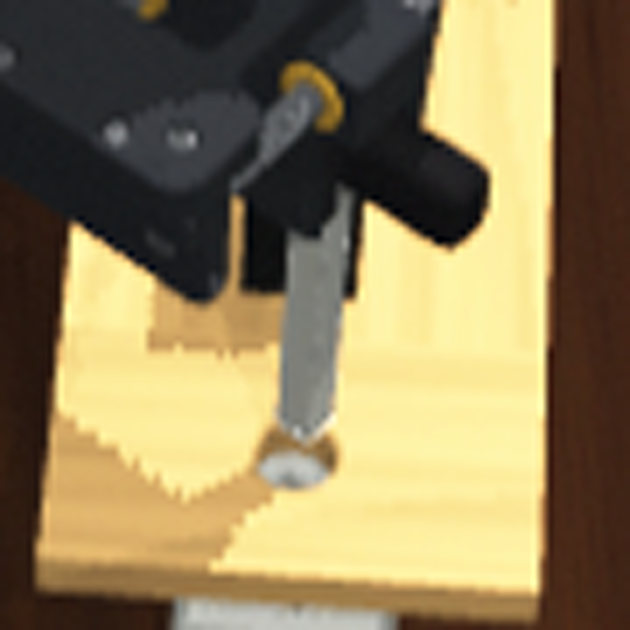

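View pics/side15c.png

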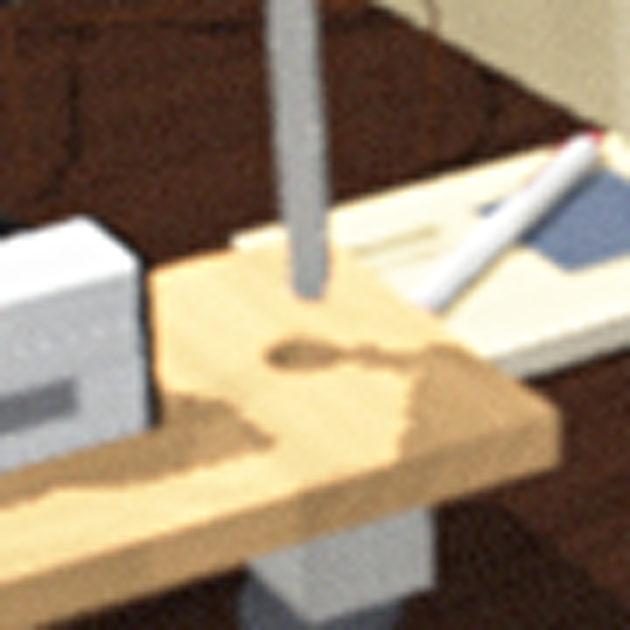

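Run:
```python
from h import *
np.set_printoptions(precision=4,suppress=True)
s=snap('scene');si=snap('side','side16')
p=lambda x,y,x0,y0:(y0+y/7,x0+x/7)
print('tip',tri([ray(s,p(303,430,310,150)),ray(si,p(310,290,240,190))]))
print('hole',tri([ray(s,p(296,460,310,150)),ray(si,p(303,354,240,190))]))
print('shank up',tri([ray(s,p(320,240,310,150)),ray(si,p(310,290,240,190))]))
for z in(.0884,.12,.15):
  print(z,proj(si,np.array([.603,.1392,z])),proj(s,np.array([.603,.1392,z])))
cv2.imwrite('pics/side16c.png',cv2.resize(si['frame'][110:260,220:340,::-1],None,fx=5,fy=5,interpolation=cv2.INTER_CUBIC))
print(r.get_state()['tool_pos'])
```

```text
tip (array([0.6008, 0.1374, 0.0895]), [np.float64(0.0005221822590849598), np.float64(0.000522182259084749)])
hole (array([0.6017, 0.1405, 0.073 ]), [np.float64(0.0008194505848411348), np.float64(0.0008194505848412415)])
shank up (array([0.6054, 0.1615, 0.1106]), [np.float64(0.017943179972334404), np.float64(0.017943179972334394)])
0.0884 [232.3692 282.9487] [210.2834 354.0287]
0.12 [215.559  282.0309] [198.9493 354.8817]
0.15 [199.106  281.1327] [187.5839 355.7372]
[0.6022 0.139  0.1694]
```

View pics/side16c.png

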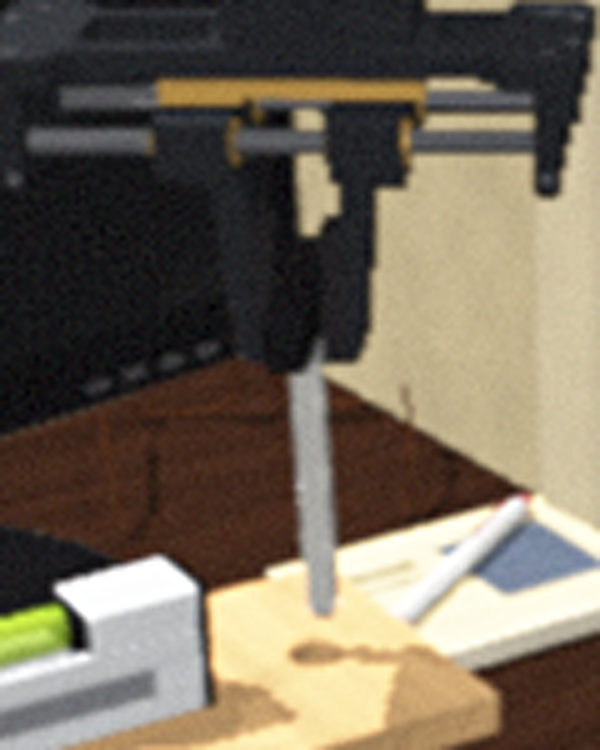

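```bash
python3 -m inch '2 0 2.5 0; 2 0 2.5 0; 2 6 2.5 0; 2 12 2.5 0; 2 18 2.5 0; 2 24 2.5 0; 2 28 2.5 0; 2 30 2.5 0; 2 30 2.5 0'
python3 - <<'E'
from h import *
s=snap('scene','scene17');cv2.imwrite('pics/scene17c.png',cv2.resize(s['frame'][150:240,310:400,::-1],None,fx=7,fy=7,interpolation=cv2.INTER_CUBIC))
E
```

```text
clock: 19.85
tool_pos: [0.6031, 0.1419, 0.1389]
eef_rot: [-0.698, -0.115, 0.116, 0.698]
contact_force: [0.3, 0.1, -2.1]
opening: 0.163
```

View pics/scene17c.png

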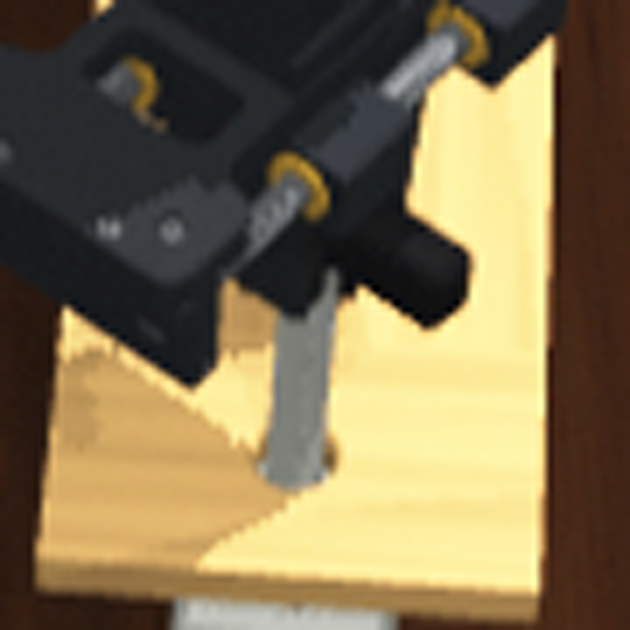

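```bash
python3 -m inch '0 2 0 0; 0 4 0 0; 0 6 0 0; 0 8 0 0; 0 8 0 0'
```

```text
clock: 20.4
tool_pos: [0.603, 0.1419, 0.1309]
eef_rot: [0.698, 0.116, -0.116, -0.698]
contact_force: [-0.4, 0.3, -1.8]
opening: 0.162
```

```bash
python3 -m inch '0 2 0 0; 0 4 0 0; 0 6 0 0; 0 7 0 0; 0 8 0 0; 0 9 0 0; 0 9 0 0'
```

```text
clock: 21.1
tool_pos: [0.6032, 0.142, 0.1221]
eef_rot: [-0.698, -0.116, 0.116, 0.698]
contact_force: [-0.7, 0.5, -1.6]
opening: 0.162
```

```bash
python3 -m inch '0 1 0 0; 0 2 0 0; 0 3 0 0; 0 4 0 0; 0 4 0 0; 0 4 0 0'
```

```text
clock: 21.7
tool_pos: [0.6049, 0.1423, 0.1213]
eef_rot: [-0.697, -0.117, 0.114, 0.698]
contact_force: [-2.1, -0.2, 16.5]
opening: 0.157
```

```bash
python3 -m inch '0 0 0 4; 0 0 0 8; 0 0 0 12; 0 0 0 16; 0 0 0 20; 0 0 0 24; 0 0 0 28; 0 0 0 32; 0 0 0 36; 0 0 0 36'
python3 - <<'E'
from h import *
np.set_printoptions(precision=4,suppress=True)
for c in('wrist','scene','side'):
  s=snap(c,c+'18'); o=r.trace(c,'level_mid'); o2=r.trace(c,'bubble'); print(c,o and o[0]['centre'],o2 and (o2[0]['p'],o2[0]['centre'],o2[0]['region'].sum()))
st=r.get_state();print(st['contact_force'],st['moment'],st['q'],delta([0,0,0],19)[1])
E
```

```text
clock: 22.7
tool_pos: [0.6049, 0.1421, 0.1213]
eef_rot: [-0.699, 0.105, -0.107, 0.7]
contact_force: [-3.0, -0.6, 17.6]
opening: 0.163
wrist [100.6, 370.1] (0.64, [6.7, 405.2], np.int64(332))
scene [166.9, 361.1] []
side [247.4, 208.4] []
[-3.0135 -0.5351 16.6247] [-0.2747  0.9642  0.0333] [-0.4085  0.8238  0.1883  1.6833 -0.2284  0.6519 -0.3971] -17.16495559981707
```

View pics/wrist18.png

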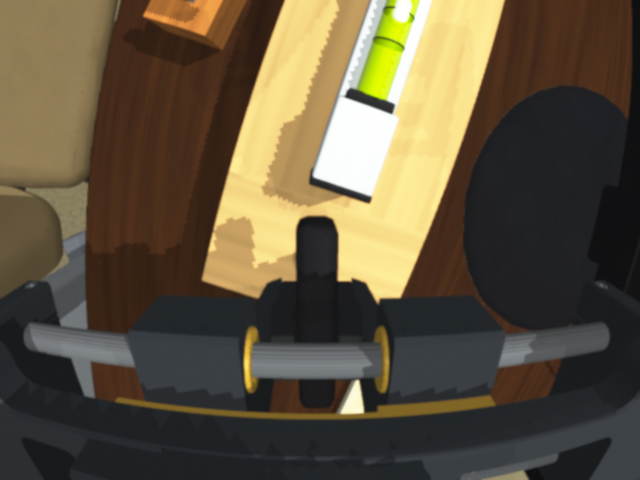

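View pics/side18.png

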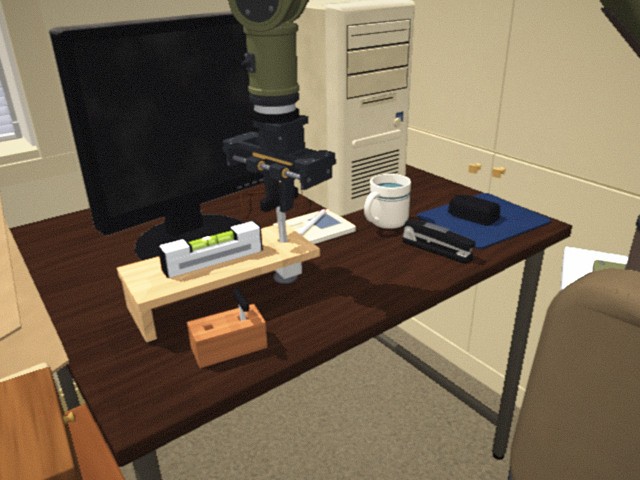

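Run:
```python
from h import *
im=cv2.imread('pics/side18.png');cv2.imwrite('pics/s18c.png',cv2.resize(im[220:280,155:270],None,fx=6.5,fy=6.5,interpolation=cv2.INTER_CUBIC))
im=cv2.imread('pics/wrist18.png');cv2.imwrite('pics/w18c.png',cv2.resize(im[0:110,340:450],None,fx=5,fy=5,interpolation=cv2.INTER_CUBIC))
im=cv2.imread('pics/scene18.png');cv2.imwrite('pics/c18c.png',cv2.resize(im[90:230,290:400],None,fx=4,fy=4,interpolation=cv2.INTER_CUBIC))
```

```text
(no output)
```

View pics/s18c.png

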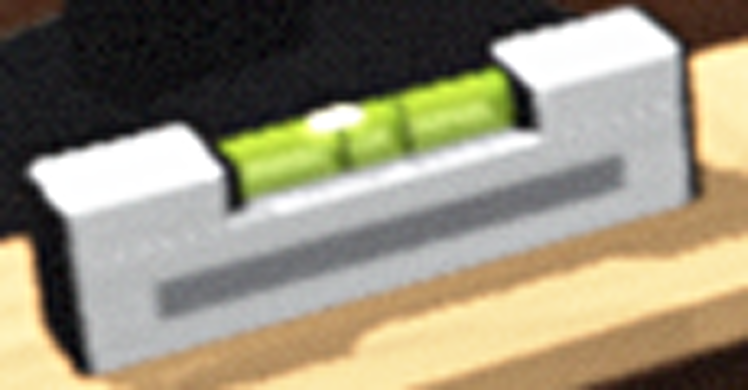

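View pics/w18c.png

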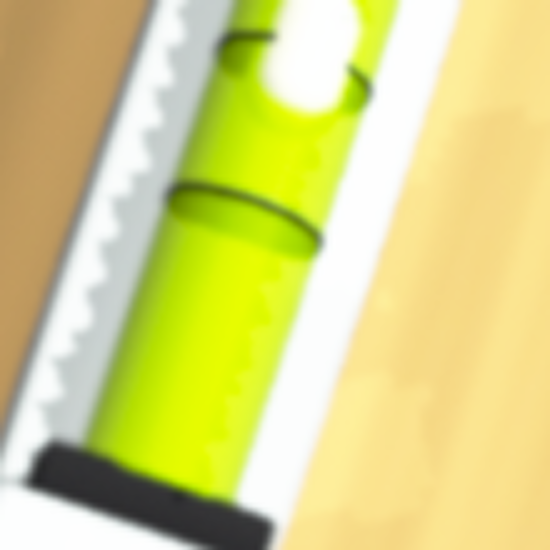

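View pics/c18c.png

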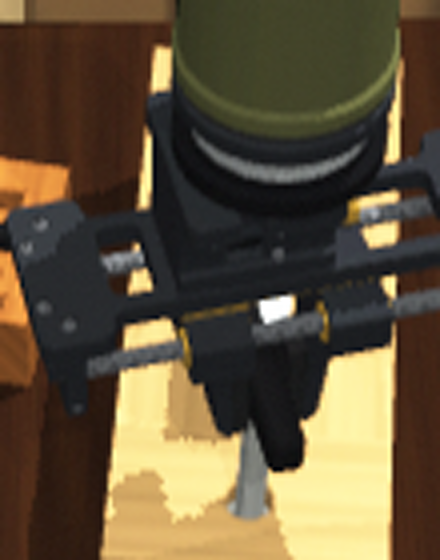

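```bash
python3 -m inch '0 0 0 0; 0 0 0 0; 0 0 0 0; 0 0 0 0; 0 0 0 0; 0 0 0 0'
python3 - <<'E'
from h import *
s=snap('wrist','wrist19');si=snap('side','side19')
cv2.imwrite('pics/w19c.png',cv2.resize(s['frame'][0:110,340:450,::-1],None,fx=5,fy=5,interpolation=cv2.INTER_CUBIC))
print(r.get_state()['moment'])
c=si['frame'][230:300,250:330,::-1];cv2.imwrite('pics/s19k.png',cv2.resize(c,None,fx=7,fy=7,interpolation=cv2.INTER_CUBIC))
E
```

```text
clock: 23.75
tool_pos: [0.6048, 0.142, 0.1213]
eef_rot: [-0.699, 0.104, -0.107, 0.7]
contact_force: [-3.0, -0.3, 16.0]
opening: 0.162
[-0.26542593  0.88676847  0.05227466]
```

View pics/w19c.png

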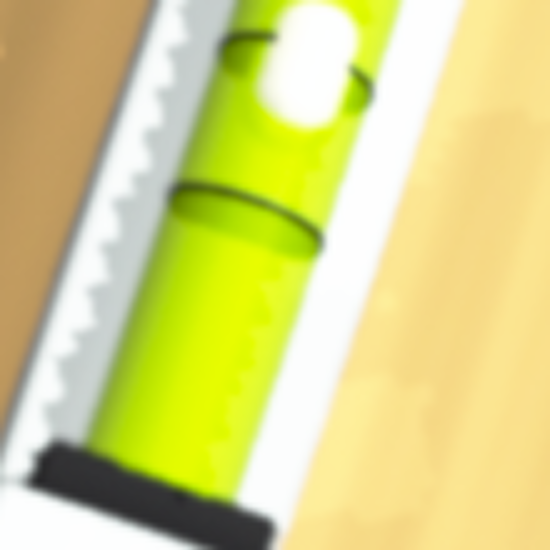

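View pics/s19k.png

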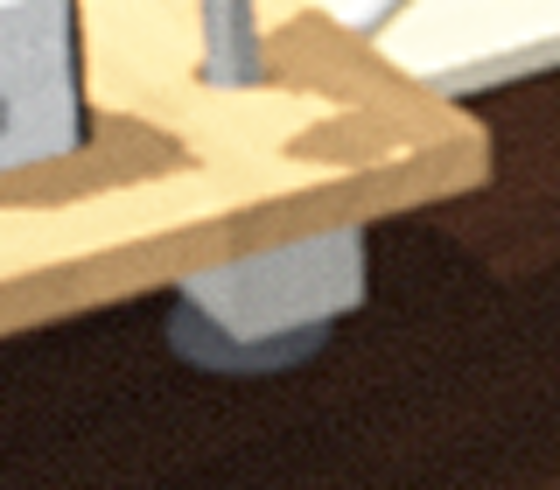

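```bash
python3 -m inch '0 0 0 4; 0 0 0 8; 0 0 0 12; 0 0 0 16; 0 0 0 20; 0 0 0 24; 0 0 0 28; 0 0 0 28; 0 0 0 28; 0 0 0 28'; python3 -m inch '0 0 0 0; 0 0 0 0; 0 0 0 0; 0 0 0 0; 0 0 0 0; 0 0 0 0; 0 0 0 0; 0 0 0 0'
python3 - <<'E'
from h import *
s=snap('wrist','wrist20');si=snap('side','side20')
cv2.imwrite('pics/w20c.png',cv2.resize(s['frame'][0:110,270:380,::-1],None,fx=6,fy=5,interpolation=cv2.INTER_CUBIC))
print(r.get_state()['moment'])
cv2.imwrite('pics/s20c.png',cv2.resize(si['frame'][220:280,155:270,::-1],None,fx=6.5,fy=6.5,interpolation=cv2.INTER_CUBIC))
E
```

```text
clock: 24.85
tool_pos: [0.6049, 0.1417, 0.1213]
eef_rot: [-0.652, 0.27, -0.273, 0.654]
contact_force: [-2.4, -0.9, 16.5]
opening: 0.164
clock: 25.65
tool_pos: [0.6049, 0.1417, 0.1213]
eef_rot: [-0.652, 0.27, -0.273, 0.654]
contact_force: [-3.1, -0.9, 16.8]
opening: 0.162
[-0.35477758  0.96035399  0.07993627]
```

View pics/w20c.png

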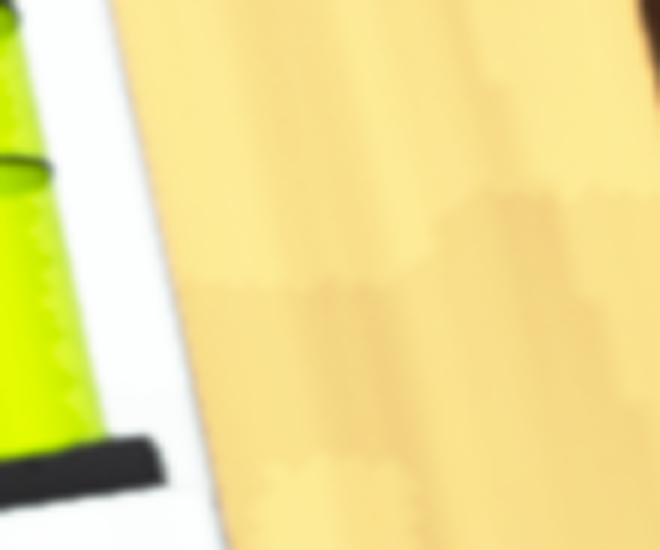

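View pics/s20c.png

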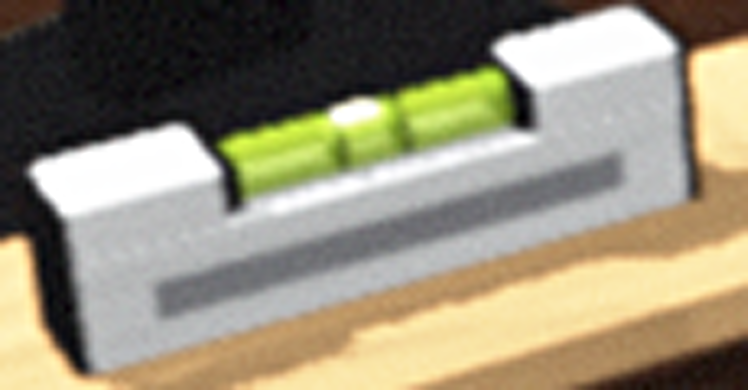

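Run:
```python
from h import *
im=cv2.imread('pics/wrist20.png')
cv2.imwrite('pics/w20d.png',cv2.resize(im[0:100,220:310],None,fx=6,fy=6,interpolation=cv2.INTER_CUBIC))
```

```text
(no output)
```

View pics/w20d.png

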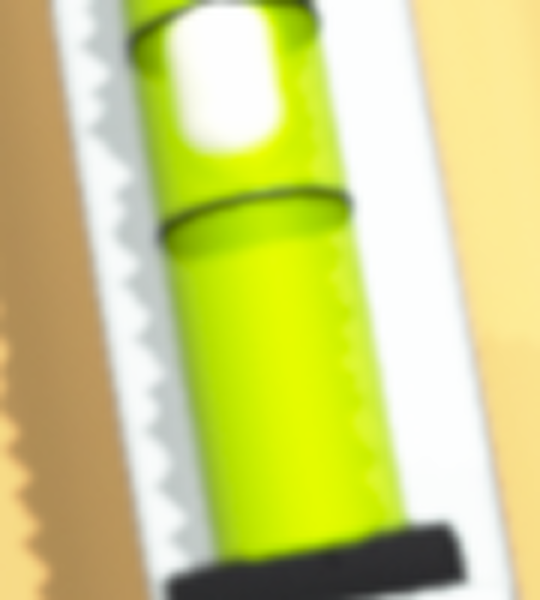

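```bash
python3 -m inch '0 0 0 4; 0 0 0 8; 0 0 0 12; 0 0 0 12; 0 0 0 12; 0 0 0 12; 0 0 0 12; 0 0 0 12; 0 0 0 12; 0 0 0 12'; python3 -m inch '0 0 0 0; 0 0 0 0; 0 0 0 0; 0 0 0 0; 0 0 0 0; 0 0 0 0; 0 0 0 0; 0 0 0 0'
python3 - <<'E'
from h import *
s=snap('wrist','wrist21');si=snap('side','side21')
cv2.imwrite('pics/w21d.png',cv2.resize(s['frame'][0:100,180:290,::-1],None,fx=6,fy=6,interpolation=cv2.INTER_CUBIC))
cv2.imwrite('pics/s21c.png',cv2.resize(si['frame'][220:280,155:270,::-1],None,fx=6.5,fy=6.5,interpolation=cv2.INTER_CUBIC))
E
```

```text
clock: 26.75
tool_pos: [0.6049, 0.1415, 0.1213]
eef_rot: [-0.62, 0.337, -0.339, 0.622]
contact_force: [-2.9, -1.6, 16.6]
opening: 0.163
clock: 27.55
tool_pos: [0.6049, 0.1415, 0.1213]
eef_rot: [-0.62, 0.337, -0.339, 0.622]
contact_force: [-2.4, -1.1, 17.3]
opening: 0.166
```

View pics/w21d.png

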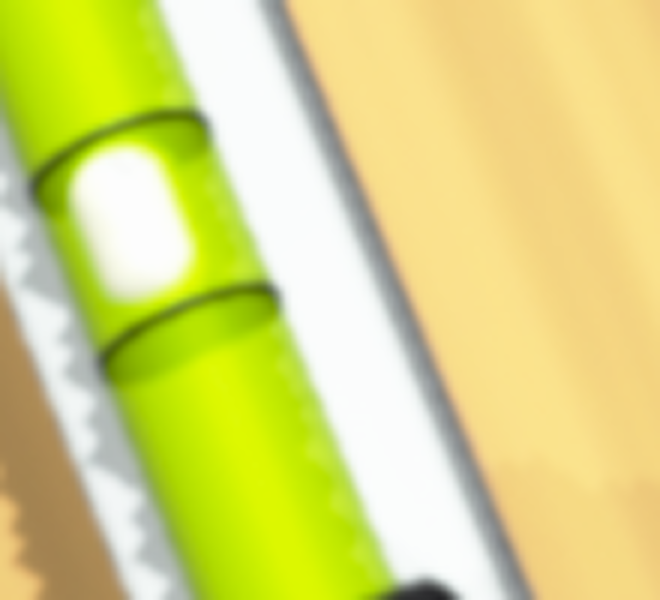

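View pics/s21c.png

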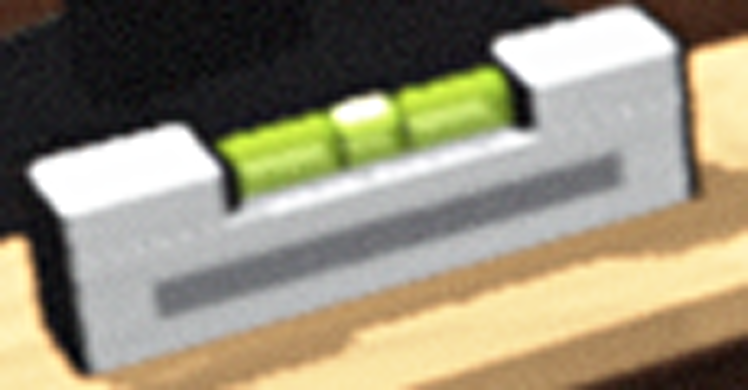

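```bash
python3 -m inch '0 0 0 0; 0 0 0 0; 0 0 0 0; 0 0 0 0; 0 0 0 0; 0 0 0 0; 0 0 0 0; 0 0 0 0'
python3 - <<'E'
from h import *
np.set_printoptions(precision=4,suppress=True)
s=snap('wrist','wrist22');si=snap('side','side22')
cv2.imwrite('pics/w22d.png',cv2.resize(s['frame'][0:100,180:290,::-1],None,fx=6,fy=6,interpolation=cv2.INTER_CUBIC))
o=r.tip_of('side','small_key_bar')[:1];print(o,o and atz(si,o[0]['centre'],.076))
o=r.tip_of('side','level_mid')[:1];print(o,o and atz(si,o[0]['centre'],.098))
E
```

```text
clock: 28.45
tool_pos: [0.6049, 0.1415, 0.1213]
eef_rot: [-0.62, 0.337, -0.339, 0.622]
contact_force: [-2.0, -0.6, 16.7]
opening: 0.16
[{'centre': [299.8, 239.4], 'p': 0.69}] [0.5777 0.33   0.076 ]
[{'centre': [245.9, 213.9], 'p': 0.56}] [0.6759 0.2387 0.098 ]
```

View pics/w22d.png

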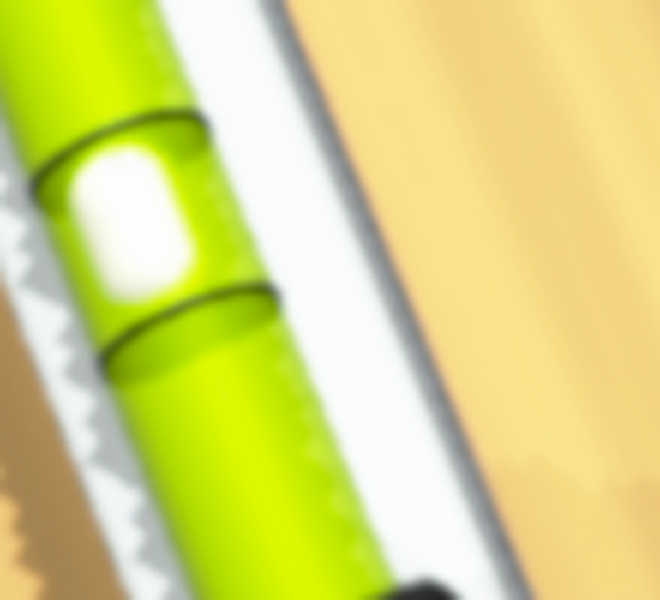

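View pics/side22.png

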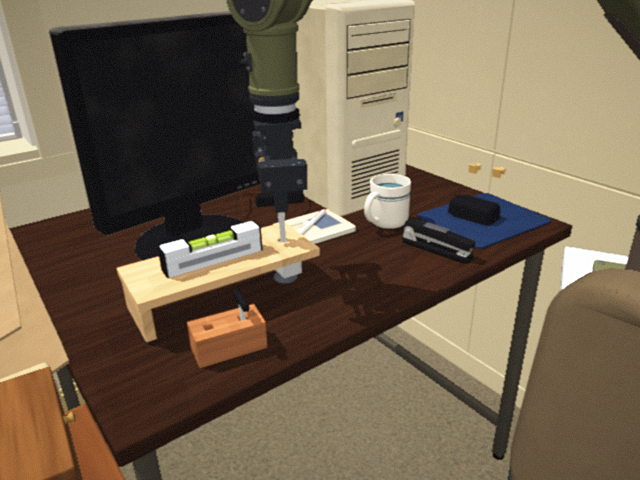

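The bubble is still midway between the lines, with small equal gaps at both ends (in the crop it spans about rows 145–303, against lines at about 130 and 318). The key is seated and pressed down, and the small key, mug and stapler haven't moved. Handing in.

```bash
python3 -c "
from plant import r
print(r.finish_job())"
```

```text
the job is handed in; nothing more can be done
None
```

I handed the job in at about 28.5 s of the 61 s, with the bubble centred and the arm still gripping the large key and pressing it into the socket. No verdict was reported, so this rests on my own checks.

- **Level:** I laid it lengthwise near the middle of the shelf, pressed it down with about 16–19 N and let go.
- **Key and foot:** I took the large key from the stand and put it down through the hole until it reached the bottom of the socket, about 14 mm deep. I then turned it clockwise in three steps, 76° at the hand in all, including the play in the socket.

**Last checks:**
- **Bubble:** It sits midway between the lines, within about 0.3 mm by eye. It did not move over the last 0.8 s.
- **Push and grip:** The downward push read about 17 N. The jaws stood at 14–15 mm, which fits the 15 mm bar.
- **Other things:** The small key was within about 3 mm of where I first measured it. The mug and stapler looked unmoved in the last picture, but I did not measure them again.

**What disagreed:**
- **Fingertip position:** In the pictures the fingertips were about 12 mm behind the reported TCP, not 8 mm ahead of it as stated. Because of this, my first grasp of the level closed on the vial above the bar. I opened the jaws, went 18 mm lower and grasped it properly.
- **Turning torque:** The measured turning moment stayed near zero while I turned the foot. I went by the bubble's movement instead.

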